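# Nest the lacquer bowls and complete the cup cells of the packing case

## Task

Pack the lacquerware order into the wooden case: nest all the red bowls, mouth down as they stand, in its large bay, starting with the smallest and setting each next larger one over those before, until every rim stands flat on the bay floor; and fill every empty small cell with one of the spare cups, standing mouth down on the floor of its cell. Set every piece down without letting it fall, for lacquer chips. Leave the cups that are already packed in their cells, leave a spare cup that is not needed standing mouth down on the bench, and do not disturb the lidded bowl, the tub and the brush.

Things in the scene. Friction and masses are not known exactly. Their poses are not given: they have to be found in the camera images.
- bowl1: the smallest of four graded round bowls of red lacquered wood, mouth down: 72 mm across the rim, 42 mm high over all, about 70 g; on top its foot, a gold-faced disc 40 mm across, 9 mm high, to grip from above. One of the four may be absent. Origin: centre of the rim, on what it stands on; z up
- bowl2: the second smallest of four graded round bowls of red lacquered wood, mouth down: 90 mm across the rim, 56 mm high over all, about 100 g; on top its foot, a gold-faced disc 46 mm across, 9 mm high, to grip from above. Hollow, wall 4 mm: goes over the smallest with 5 mm to spare all round, all rims on one floor. Origin: centre of the rim, on what it stands on; z up
- bowl3: the second largest of four graded round bowls of red lacquered wood, mouth down: 110 mm across the rim, 70 mm high over all, about 140 g; on top its foot, a gold-faced disc 52 mm across, 9 mm high, to grip from above. Hollow, wall 4 mm: goes over the second smallest with 5 mm to spare all round, all rims on one floor. Origin: centre of the rim, on what it stands on; z up
- bowl4: the largest of four graded round bowls of red lacquered wood, mouth down: 130 mm across the rim, 84 mm high over all, about 190 g; on top its foot, a gold-faced disc 60 mm across, 9 mm high, to grip from above. Hollow, wall 4 mm: goes over the second largest with 5 mm to spare all round, all rims on one floor. Origin: centre of the rim, on what it stands on; z up
- spare0: spare cup of red lacquered wood standing mouth down on the bench between board and case, one of three alike: 56 mm across the rim, 62 mm high over all, about 60 g; on top a gold-faced foot disc 34 mm in diameter and 9 mm high, the place to grip it from above. Origin: centre of the rim, at the level it stands on; z up
- spare1: spare cup of red lacquered wood standing mouth down on the bench between board and case, one of three alike: 56 mm across the rim, 62 mm high over all, about 60 g; on top a gold-faced foot disc 34 mm in diameter and 9 mm high, the place to grip it from above. Origin: centre of the rim, at the level it stands on; z up
- spare2: spare cup of red lacquered wood standing mouth down on the bench between board and case, one of three alike: 56 mm across the rim, 62 mm high over all, about 60 g; on top a gold-faced foot disc 34 mm in diameter and 9 mm high, the place to grip it from above. Origin: centre of the rim, at the level it stands on; z up
- packed0: cup like the spares, already packed mouth down in cell0 of the case at the start, or absent when that cell is empty. Origin: centre of the rim; z up
- packed1: cup like the spares, already packed mouth down in cell1 of the case at the start, or absent when that cell is empty. Origin: centre of the rim; z up
- packed2: cup like the spares, already packed mouth down in cell2 of the case at the start, or absent when that cell is empty. Origin: centre of the rim; z up
- packed3: cup like the spares, already packed mouth down in cell3 of the case at the start, or absent when that cell is empty. Origin: centre of the rim; z up
- case: open case of pale wood, 172 x 324 x 40 mm, fixed, left or right on the bench. Origin: centre of the underside; y along its long side. Floor and outer walls 8 mm thick. The half toward its own -y is one bay, 156 x 153 mm inside; the half toward +y is divided into 2 x 2 cells 75 x 71 mm inside, by 6 mm walls rising 36 mm above the bench
- bay (a point): centre of the floor of the case's bay, 8 mm above the bench
- cell0 (a point): centre of the floor of cell 0 of the case, 8 mm above the bench (from the case's origin -40 mm in its x, 41 mm in its y)
- cell1 (a point): centre of the floor of cell 1 of the case, 8 mm above the bench (from the case's origin -40 mm in its x, 118 mm in its y)
- cell2 (a point): centre of the floor of cell 2 of the case, 8 mm above the bench (from the case's origin 40 mm in its x, 41 mm in its y)
- cell3 (a point): centre of the floor of cell 3 of the case, 8 mm above the bench (from the case's origin 40 mm in its x, 118 mm in its y)
- board: drying board of pale planks, 320 x 320 x 12 mm, fixed, on which the bowls stand at the start. Origin: centre of its underside; z up
- lidded_bowl: bystander: a closed bowl with its lid on, red with a gold line, 121 mm across, 90 mm high, beyond the work. Origin: centre of the underside
- lacquer_tub: bystander: a round wooden tub with a lid and two black hoops, 94 mm across, 66 mm high, beyond the work. Origin: centre of the underside
- brush: bystander: a flat lacquer brush 180 mm long, lying on the bench beyond the work. Origin: under its middle; x along it

How it is judged:
By the outcome, as a careful person would: the job done as asked, in the order asked, and still so for the second after the job is handed in, with the robot touching nothing.
Of bowl1, bowl2, bowl3, bowl4 only 3 to 4 are there at a start; the rules pass over those that are not, and their reading is None.
Of packed0, packed1, packed2, packed3 only 1 to 2 are there at a start; the rules pass over those that are not, and their reading is None.
At some moment in a run one of bowl1, bowl2, bowl3, bowl4, spare0, spare1, spare2 may be knocked a few centimetres aside while the robot is not near it.
It also fails if it takes over 210 s, if anything falls off the work surface, if the arm or the gripper's body presses on something with over 40 N, if the wrist force passes 120 N, or if a joint passes its speed limit or range.

## Robot

A 7-joint arm with a two-finger parallel gripper is mounted at the origin on the work surface. World frame = base frame: x ahead of the robot, y to its left, z up, the work surface at z = 0. Lengths are in mm, angles in rad, forces in N, time in s.
With the tool pointing down it reaches from about 400 to 875 mm from the base axis. Payload 4.4 kg.
Tool frame: the origin (TCP) lies midway between the tips of the shut fingers; the grasp point (between the pads) lies 19 mm behind it; z points along the fingers, y is the direction in which the jaws open and shut (so a half turn about z gives the same grasp; the last joint's range is limited). The gripper opens to 85 mm and grips with 20 to 120 N. Pads are 22 mm wide; open, the fingers measure 114 mm over their backs; the gripper's body (76 mm by 85 mm) begins 54 mm behind the grasp point. The pads swing forward as they close: fully open they stand 13 mm farther back than shut.
Start: joints at [1.203, 0.628, 0.038, 1.517, -0.027, 0.996, -0.02], TCP at [193.233, -620.628, 231.313] pointing down, gripper open.
Joint ranges: [-3.06, 3.06], [-0.37, 2.12], [-1.25, 1.32], [0.18, 2.47], [-1.1, 4.24], [0.23, 1.98], [-2.94, 2.94]. Speed limits (rad/s): [2.57, 2.57, 3.14, 3.14, 3.14, 3.14, 3.14].

## Interface

Orientations are given as [roll, pitch, yaw] about the fixed x, y, z axes, in that order (R = Rz(yaw) Ry(pitch) Rx(roll)).
In Python, from cell import ctrl, vision gives the robot as it stands.
- The arm moves only by the tool play_rows, never from a script. Its arguments are lists of equal length, an entry for each row: "slide": the shift along the tool's x, y, z in mm, a list of three; "turn": the turn about the tool's z in rad; "fingers": the opening, from 0 (shut) to 1 (fully open). A call has 1 to 5 rows; each row is the pose to reach, as a shift and turn from the pose measured when the call began, along the tool's axes at that moment; what a row does not reach only later rows make up. A row lasts 1/8 s, in which the tool goes at most 62.5 mm and 10.7 degrees, less where a joint would pass 70% of its speed; a pose out of reach is approached as far as the arm can. A call with a gripper value outside its range is refused whole. The fingers move at their own pace and stop on an object; the grip force is fixed at half the most. Time passes only in rows, so rows that repeat a pose let the fingers close. It gives the time, the measured TCP pose, the force and the opening at its end, in the units of the state.
- ctrl.read_state(): the state, without advancing time (a new reading comes with each control period).
- vision.get_image(name): name is "side" or "top" or "wrist"; returns (picture, depth): 420x560x3 uint8, blue, green, red; 420x560 float32, mm along the optical axis (not along the pixel's ray), 0 where there is no reading.
- vision.camera_params(name): a dict with "fx", "fy", "cx", "cy" (pixels), "position" and "rotation" of the camera in the world. Camera axes: x right, y up, looking along -z (the intrinsics and any distortion apply to the point x, -y, -z); pixel columns grow to the right and rows downward; lengths in mm; the calibration is good to about 2 mm. A picture is of the moment at which its call begins: read the wrist's pose just before it. camera_params takes no time and is no camera call; for the wrist camera it gives the pose at the moment of the call.
- ctrl.finish_job(): hands the job in, once; it reports no verdict.
The state is a dict: "clock": time; "qpos": joint angles; "qd": joint speeds; "tau": joint torques, N m; "eef_pos": TCP position; "tool_rot": TCP orientation; "force": force on the tool from outside, world axes, zero at the start; "torque": the same for the moment, N m; "width": finger opening in mm.
Only numpy, scipy, OpenCV 4.12 (cv2) and the standard library are available. Lean on these libraries where they do the work, as an engineer would, in place of code of your own. Each camera call takes 0.05 s, during which the arm holds its last target.

## Working session

There is one attempt and no reset: what is moved stays moved. The work goes in short steps, Python scripts to look and compute and a tool call to move; the robot and the scene stay as the last step left them, time stands still between calls to the robot, and variables do not carry over. Pictures are saved under pics/ and viewed, and the job is handed in when it is done.

Besides the shell and the picture viewer there is one more tool, called after "Request:" as name(argument=value, ...), one argument or row to a line, values as JSON. play_rows: Moves the arm, as the interface text tells. Its arguments: {"type":"object","properties":{"slide":{"type":"array"},"turn":{"type":"array"},"fingers":{"type":"array"}},"required":["slide","turn","fingers"]}

```bash
ls; mkdir -p pics; python3 - <<'E'
from cell import ctrl, vision
import cv2
print(ctrl.read_state())
for n in ("top","side","wrist"):
    p,d=vision.get_image(n); cv2.imwrite(f"pics/{n}0.png",p)
    print(n,vision.camera_params(n),d.min(),d.max())
E
```

```text
pics
{'clock': 0.0, 'qpos': array([ 1.20317986,  0.62934306,  0.03839184,  1.51838882, -0.02698288,
        0.99629575, -0.02000665]), 'qd': array([-7.17622895e-04,  7.28218680e-05,  7.42194651e-04, -2.15913965e-04,
       -4.52699187e-04, -1.73370408e-03,  7.08020255e-04]), 'tau': array([ 7.04380491e-04, -5.63388026e+01,  1.22646332e+00, -1.93440485e+01,
        1.09557883e-02,  1.05200079e-02,  2.51252766e-05]), 'eef_pos': array([ 193.07701103, -619.99552311,  230.38350907]), 'tool_rot': array([-3.13967420e+00,  1.05491734e-05,  3.01859205e-01]), 'force': array([ 0.17413115, -0.05239455,  0.01950133]), 'torque': array([-0.07867103,  0.06254074, -0.02782385]), 'width': 85.25653246877009}
top {'fx': 457.04569810045587, 'fy': 457.04569810045587, 'cx': 272.89284947279657, 'cy': 204.45551120338945, 'position': array([4.74465260e+02, 8.98066914e-01, 1.10956110e+03]), 'rotation': array([ 0.12472092,  0.014382  , -1.56143372])} 0.0 2021.0574
side {'fx': 381.8763799526269, 'fy': 381.8763799526269, 'cx': 283.27509874993916, 'cy': 208.04683386669836, 'position': array([528.74957494, 627.3365242 , 768.30974774]), 'rotation': array([ 0.7043994 ,  0.00435713, -3.04862114])} 0.0 3144.372
wrist {'fx': 298.49948687795427, 'fy': 298.49948687795427, 'cx': 276.58084500498916, 'cy': 209.22614684684558, 'position': array([ 259.83199213, -599.74158234,  373.77329227]), 'rotation': array([-0.28126525,  0.00232819, -1.26981406])} 0.0 1001.3219
```

View pics/top0.png

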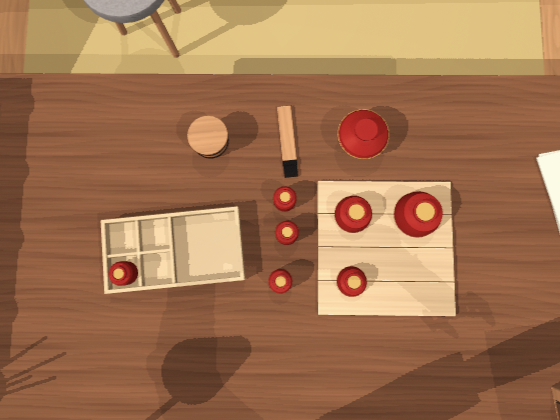

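View pics/side0.png

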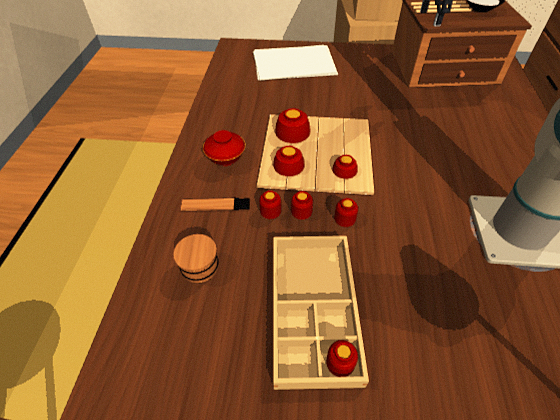

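View pics/wrist0.png

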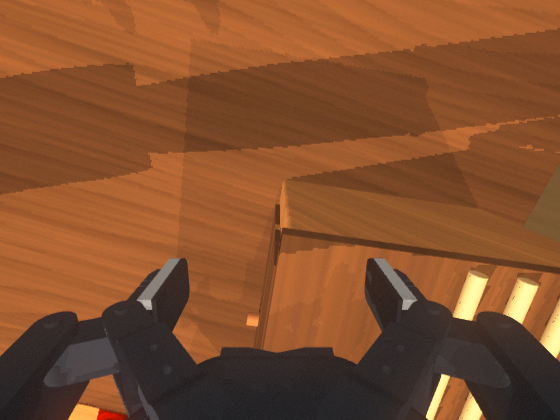

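The top view shows three bowls on the board at about (353,212), (425,212) and (353,282), spares at (285,198), (287,232) and (281,281), and one packed cup at (119,273). Three cells are empty. Next I measure them.

```bash
cat > h.py <<'E'
from cell import ctrl, vision
import cv2, numpy as np
from scipy.spatial.transform import Rotation as R
def rays(cp,uv):
    uv=np.atleast_2d(uv).astype(float)
    d=np.stack([(uv[:,0]-cp['cx'])/cp['fx'],-(uv[:,1]-cp['cy'])/cp['fy'],-np.ones(len(uv))],1)
    return d@R.from_euler('xyz',cp['rotation']).as_matrix().T
def onplane(cp,uv,z):
    d=rays(cp,uv); t=(z-cp['position'][2])/d[:,2]
    return cp['position']+d*t[:,None]
def depthpt(cp,uv,dep):
    return cp['position']+rays(cp,uv)*np.atleast_1d(dep)[:,None]
def proj(cp,P):
    P=np.atleast_2d(P); c=(P-cp['position'])@R.from_euler('xyz',cp['rotation']).as_matrix()
    return np.stack([cp['cx']+cp['fx']*c[:,0]/-c[:,2],cp['cy']-cp['fy']*c[:,1]/-c[:,2]],1)
def gold(img,smin=120,amin=25):
    hsv=cv2.cvtColor(img,cv2.COLOR_BGR2HSV)
    m=cv2.inRange(hsv,(12,smin,150),(32,255,255))
    red=cv2.inRange(hsv,(0,150,40),(7,255,255))|cv2.inRange(hsv,(172,150,40),(180,255,255))
    n,l,st,c=cv2.connectedComponentsWithStats(m)
    out=[]
    for i in range(1,n):
        if st[i,4]<amin or st[i,4]>20000: continue
        comp=(l==i).astype(np.uint8); ring=cv2.dilate(comp,np.ones((5,5)))-comp
        f=(red[ring>0]>0).mean()
        if f<0.35: continue
        cs,_=cv2.findContours(comp,cv2.RETR_EXTERNAL,cv2.CHAIN_APPROX_NONE)
        k=max(cs,key=cv2.contourArea)
        e=cv2.fitEllipse(k) if len(k)>=5 else ((0,0),(0,0),0)
        out.append((c[i],st[i,4],e[1],f,l==i))
    return out
def scan(name,img=None,dep=None,cp=None):
    if img is None:
        cp=vision.camera_params(name); img,dep=vision.get_image(name)
    for c,a,e,f,m in gold(img):
        v=dep[m]; v=v[v>0]; 
        if len(v)==0: continue
        P=depthpt(cp,c,np.median(v))[0]
        dia=np.median(v)/cp['fx']*np.array(e)
        print(name,c.round(1),a,'dia',dia.round(1),'f%.2f'%f,'P',P.round(1))
    return img,dep,cp
E
python3 - <<'E'
from h import *
for n in('top','side'): scan(n)
print(ctrl.read_state()['clock'])
E
```

```text
top [359.5 109.5] 30 dia [22.4 47.1] f0.40 P [ 854.1 -196.1    2. ]
top [284.6 196.5] 85 dia [21.8 22.4] f0.97 P [624.7  -9.6  60.3]
top [424.9 211.1] 276 dia [39.5 41.2] f0.95 P [ 590.9 -326.    80.4]
top [356.1 211.5] 195 dia [33.8 34.5] f0.92 P [ 590.3 -173.6   66.5]
top [286.7 231.5] 88 dia [21.7 23. ] f0.96 P [543.5 -15.1  60.8]
top [117.9 273.3] 90 dia [21.4 23.3] f0.93 P [445.2 366.7  68.6]
top [280.1 281.1] 92 dia [22.4 22.9] f0.95 P [431.1  -0.7  61. ]
top [353.8 281.8] 140 dia [28.2 28.8] f0.93 P [ 430.9 -168.5   52.9]
side [292.6 113.5] 94 dia [22.2 40.7] f0.89 P [ 592.6 -326.5   80.8]
side [322.1 156.6] 5835 dia [238.2 389.8] f0.35 P [ 496.6 -221.4   10.2]
side [288.5 150.8] 90 dia [21.9 33.8] f0.76 P [ 592.  -174.4   66.3]
side [346.  159.1] 65 dia [17.7 29.1] f0.74 P [ 432.5 -169.7   52.7]
side [269.6 195.2] 53 dia [15.7 22.2] f0.86 P [625.8 -10.5  60.3]
side [301.9 195.9] 54 dia [16.1 21.6] f0.90 P [544.9 -15.9  59.8]
side [347.4 203.1] 56 dia [15.6 22.5] f0.93 P [432.2  -1.7  60.1]
side [343.4 351. ] 135 dia [21.4 23.6] f0.86 P [446.1 366.3  68.5]
0.25
```

```bash
cat > case.py <<'E'
from h import *
for n in('top','side'):
    cp=vision.camera_params(n); img,dep=vision.get_image(n)
    hsv=cv2.cvtColor(img,cv2.COLOR_BGR2HSV)
    vv,uu=np.mgrid[0:420,0:560]; uv=np.stack([uu.ravel(),vv.ravel()],1)
    P=depthpt(cp,uv,dep.ravel()); 
    m=(P[:,2]>33)&(P[:,2]<44)&(P[:,1]>20)&(P[:,1]<480)&(P[:,0]>380)&(P[:,0]<700)&(dep.ravel()>0)
    # pale wood only
    H=hsv.reshape(-1,3); m&=(H[:,0]>10)&(H[:,0]<35)
    M=m.reshape(420,560).astype(np.uint8)
    k,l,st,c=cv2.connectedComponentsWithStats(M,connectivity=8)
    i=1+np.argmax(st[1:,4]); mm=(l==i).ravel()
    Q=onplane(cp,uv[mm],40)[:,:2]
    # clip tail noise
    r=cv2.minAreaRect(Q.astype(np.float32)); print(n,mm.sum(),r, np.median(P[mm,2]))
    print(cv2.boxPoints(r).round(1))
    cv2.imwrite(f'pics/case_{n}.png',cv2.resize(np.hstack([img[170:400,60:330] if n=='top' else img[200:410,230:400],cv2.cvtColor(255*M,cv2.COLOR_GRAY2BGR)[170:400,60:330] if n=='top' else cv2.cvtColor(255*M,cv2.COLOR_GRAY2BGR)[200:410,230:400]]),None,fx=1.45,fy=1.45))
E
python3 case.py
```

```text
top 2047 ((501.01519775390625, 254.70599365234375), (172.1117401123047, 325.03863525390625), 6.188060283660889) 39.83435365528703
[[397.9 407. ]
 [433.   83.9]
 [604.1 102.4]
 [569.1 425.6]]
side 2784 ((500.352294921875, 255.6020050048828), (170.54747009277344, 326.96453857421875), 6.250634670257568) 39.44724727258307
[[397.8 408.8]
 [433.4  83.8]
 [602.9 102.4]
 [567.3 427.4]]
```

View pics/case_top.png

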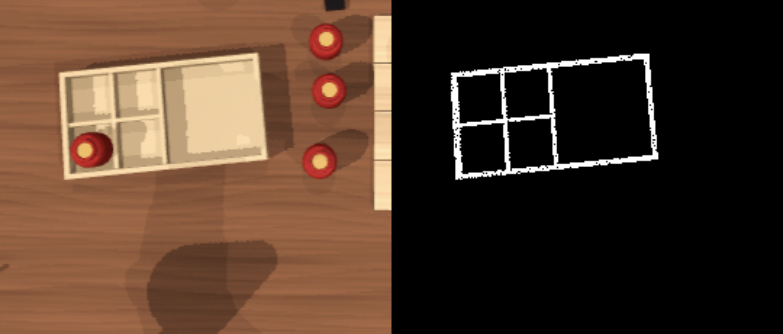

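Bowl heights above the board come out near 41, 54.5 and 68.5 mm, so bowls 1, 2 and 3 are present and bowl 4 is absent. The case centre is about (500.7, 255.2) with yaw 6.2°. That puts the bay at (509, 178). Cells 0, 2 and 3 are empty. I'm moving toward bowl1.

Request:
play_rows(
  slide=[
    [43, -43, 0],
    [86, -86, 0],
    [129, -129, 0],
    [172, -172, 0],
    [215, -215, 0],
  ],
  turn=[-0.06, -0.12, -0.18, -0.24, -0.302],
  fingers=[0.7, 0.7, 0.7, 0.7, 0.7],
)

```text
clock: 0.98
eef_pos: [335.5, -349.7, 231.5]
tool_rot: [3.141, -0.001, 0.606]
force: [1.6, -0.5, 0.1]
width: 59.8
```

Request:
play_rows(
  slide=[
    [46, -24, 0],
    [92, -48, 0],
    [138, -71, 0],
    [182, -94, 0],
    [182, -94, 0],
  ],
  turn=[0.15, 0.3, 0.45, 0.6, 0.606],
  fingers=[0.7, 0.7, 0.7, 0.7, 0.7],
)

```text
clock: 1.6
eef_pos: [433.8, -164.3, 231.7]
tool_rot: [-3.14, -0.002, 0.008]
force: [-0.2, -0.6, -0.1]
width: 59.9
```

```bash
python3 - <<'E'
from h import *
s=ctrl.read_state(); print(s['eef_pos'],s['tool_rot'],s['qpos'].round(2),s['clock'])
img,d,cp=scan('wrist'); cv2.imwrite('pics/w1.png',img); print(cp)
scan('top')
E
```

```text
[ 433.831617   -164.31126572  231.65316425] [-3.14037489e+00 -2.07116978e-03  7.71414020e-03] [ 0.26  0.37  0.06  2.02 -0.03  0.76 -1.23] 1.6
wrist [464.5  21. ] 1863 dia [38.9 45. ] f0.77 P [ 590.2 -326.4   80.1]
wrist [288.6  23.7] 1367 dia [34.8 39.9] f0.62 P [ 591.2 -174.    66.3]
wrist [125.6  79. ] 478 dia [20.9 25.9] f0.73 P [544.2 -16.   60.3]
wrist [281.  190.8] 572 dia [28.7 29. ] f0.48 P [ 432.  -168.9   52.1]
wrist [125.8 191.4] 364 dia [20.7 24. ] f0.79 P [432.   -1.5  60.4]
{'fx': 298.49948687795427, 'fy': 298.49948687795427, 'cx': 276.58084500498916, 'cy': 209.22614684684558, 'position': array([ 503.40669995, -164.29136662,  374.98656531]), 'rotation': array([-0.27941946,  0.00214709, -1.56390845])}
top [360.8 109.2] 35 dia [ 32.3 111.2] f0.37 P [ 854.8 -199.5    2. ]
top [284.6 196.5] 85 dia [21.8 22.4] f0.97 P [624.7  -9.6  60.6]
top [424.9 211.1] 276 dia [39.5 41.2] f0.95 P [ 590.9 -326.    80.4]
top [356.1 211.5] 195 dia [33.8 34.6] f0.92 P [ 590.4 -173.6   66.3]
top [286.7 231.5] 87 dia [21.4 23. ] f0.95 P [543.6 -15.1  60.9]
top [118.  273.2] 88 dia [21.3 23. ] f0.91 P [445.2 366.5  68.5]
top [280.1 281.1] 92 dia [22.4 23. ] f0.94 P [431.1  -0.7  60.8]
top [352.5 277.7] 36 dia [ 7.8 23.8] f0.51 P [ 440.1 -165.6   53.4]
```

View pics/w1.png

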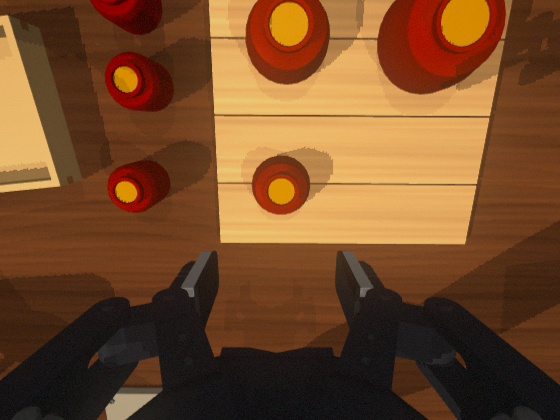

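Wrist, top and side views agree to about 1 mm: bowl1 at (431.8, -169) in the wrist picture at (281,191), with nothing moved. Descending.

Request:
play_rows(
  slide=[
    [-2, 4.6, 45],
    [-2, 4.6, 90],
    [-2, 4.6, 135],
    [-2, 4.6, 160],
    [-2, 4.6, 160],
  ],
  turn=[0, 0, 0, 0, 0],
  fingers=[0.7, 0.7, 0.7, 0.7, 0.7],
)

```text
clock: 2.33
eef_pos: [427.7, -174.7, 70.3]
tool_rot: [-3.142, 0.003, -0.001]
force: [-0.1, 0.1, 1.1]
width: 59.6
```

```bash
python3 - <<'E'
from h import *
s=ctrl.read_state(); print(s['eef_pos'],s['tool_rot'],s['force'])
img,d,cp=scan('wrist'); cv2.imwrite('pics/w2.png',img)
E
```

```text
[ 427.72363307 -174.65955486   70.25522712] [-3.14155945e+00  3.37290714e-03 -5.34987642e-04] [-0.09748367  0.06097474  1.0754278 ]
```

View pics/w2.png

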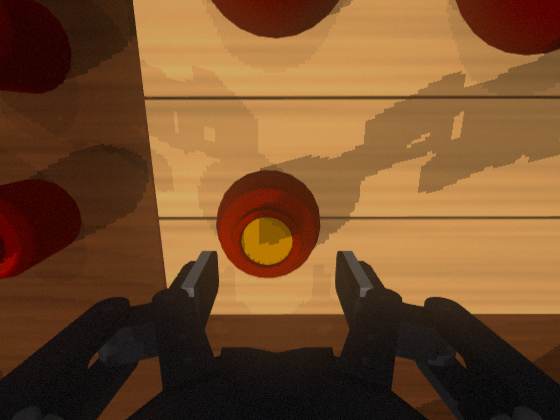

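Request:
play_rows(
  slide=[
    [4, -5.7, 0],
    [4, -5.7, 0],
    [4, -5.7, 0],
  ],
  turn=[0, 0, 0],
  fingers=[0.7, 0.7, 0.7],
)

```text
clock: 2.75
eef_pos: [433.3, -169.1, 72.2]
tool_rot: [3.14, -0.001, 0.0]
force: [0.9, 0.1, -0.8]
width: 59.9
```

```bash
python3 - <<'E'
from h import *
for i in range(4):
    s=ctrl.read_state(); print(s['clock'],s['eef_pos'],s['tool_rot'],s['force'])
    img,d,cp=scan('wrist')
E
```

```text
2.75 [ 433.32862625 -169.09439939   72.16759688] [ 3.14030395e+00 -5.58017848e-04  2.40992483e-04] [ 0.86140705  0.05647479 -0.80141277]
2.8 [ 433.14638497 -169.08610466   71.98717564] [ 3.14043050e+00 -1.43663034e-04  6.63820852e-05] [0.83257614 0.47357822 0.92503685]
2.85 [ 433.0132166  -169.08913621   71.84282096] [ 3.14051636e+00  1.61549181e-04 -1.19667993e-05] [ 0.39600735 -0.56414061 -0.28482813]
2.9 [ 432.92287365 -169.08303082   71.71629911] [ 3.14058165e+00  4.06562472e-04 -6.66818220e-05] [-1.29280154  0.54350468 -0.29871827]
```

Request:
play_rows(
  slide=[
    [-0.8, 0, 13],
    [-0.8, 0, 26],
    [-0.8, 0, 26],
    [-0.8, 0, 26],
  ],
  turn=[0, 0, 0, 0],
  fingers=[0.7, 0.7, 0.7, 0.7],
)

```text
clock: 3.45
eef_pos: [431.8, -169.1, 45.3]
tool_rot: [3.141, 0.001, -0.0]
force: [-0.0, 0.1, 0.6]
width: 59.6
```

```bash
python3 - <<'E'
from h import *
s=ctrl.read_state(); print(s['clock'],s['eef_pos'],s['tool_rot'],s['force'])
img,d,cp=scan('wrist'); cv2.imwrite('pics/w3.png',img)
E
```

```text
3.45 [ 431.83619919 -169.0608987    45.27697382] [ 3.14088665e+00  1.30973442e-03 -1.98881047e-04] [-0.03163269  0.14897852  0.60748915]
```

View pics/w3.png

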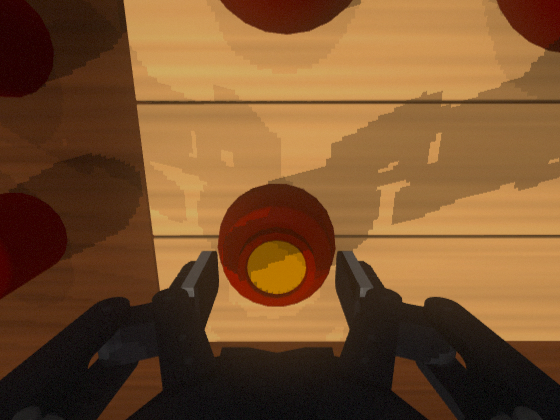

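The foot (276,267) sits centred between the pads. Closing.

Request:
play_rows(
  slide=[
    [0, 0, 0],
    [0, 0, 0],
    [0, 0, 0],
    [0, 0, 0],
    [0, 0, 0],
  ],
  turn=[0, 0, 0, 0, 0],
  fingers=[0.3, 0.3, 0.3, 0.3, 0.3],
)

```text
clock: 4.12
eef_pos: [432.3, -169.2, 46.3]
tool_rot: [3.14, -0.0, -0.0]
force: [-1.3, 0.4, 6.4]
width: 36.6
```

```bash
python3 - <<'E'
from h import *
s=ctrl.read_state(); print(s['clock'],s['eef_pos'],s['tool_rot'],s['force'],s['width'])
img,d,cp=scan('wrist'); cv2.imwrite('pics/w4.png',img)
E
```

```text
4.125 [ 432.26616261 -169.17438576   46.27457561] [ 3.14049065e+00 -1.09044442e-04 -2.38307505e-04] [-1.30772938  0.44533137  6.42222584] 36.56602949272083
```

View pics/w4.png

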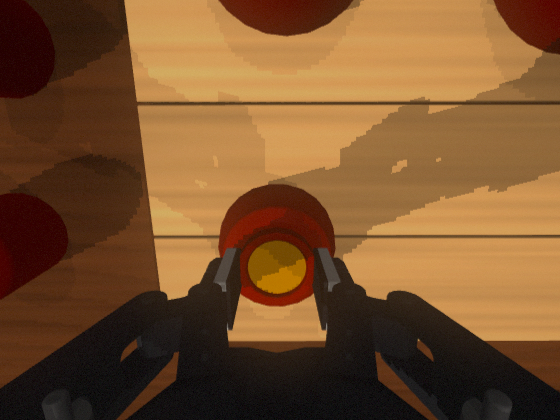

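Request:
play_rows(
  slide=[
    [0, 0, -10],
    [0, 0, -25],
    [0, 0, -40],
    [0, 0, -40],
  ],
  turn=[0, 0, 0, 0],
  fingers=[0.3, 0.3, 0.3, 0.3],
)

```text
clock: 4.68
eef_pos: [433.3, -169.5, 87.8]
tool_rot: [3.139, -0.003, -0.0]
force: [0.5, 0.4, -1.3]
width: 36.7
```

```bash
python3 - <<'E'
from h import *
s=ctrl.read_state(); print(s['clock'],s['eef_pos'],s['tool_rot'],s['force'],s['width'])
img,d,cp=scan('wrist'); cv2.imwrite('pics/w5.png',img)
img,d,cp=scan('side'); cv2.imwrite('pics/s5.png',cv2.resize(img[80:230,220:420],None,fx=3,fy=3))
E
```

```text
4.675 [ 433.28001827 -169.51204539   87.84866643] [ 3.13940712e+00 -3.21331967e-03 -2.11037809e-04] [ 0.46470055  0.35137857 -1.31876938] 36.700730644166796
wrist [  9.1 245.6] 609 dia [13.6 22.5] f0.78 P [430.8  -4.9  60.3]
side [292.7 113.5] 93 dia [22.2 40.1] f0.88 P [ 592.4 -326.2   80.9]
side [288.5 150.8] 91 dia [21.8 34.4] f0.76 P [ 592.1 -173.9   66.7]
side [269.6 195.2] 53 dia [15.7 22.2] f0.89 P [625.8 -10.4  60.5]
side [302.  195.9] 53 dia [15.9 21.4] f0.91 P [544.8 -15.3  60.2]
side [347.4 203.1] 56 dia [15.5 22.4] f0.92 P [432.3  -0.9  60.9]
side [343.4 351. ] 135 dia [21.5 23.6] f0.87 P [446.  366.   67.7]
```

View pics/w5.png

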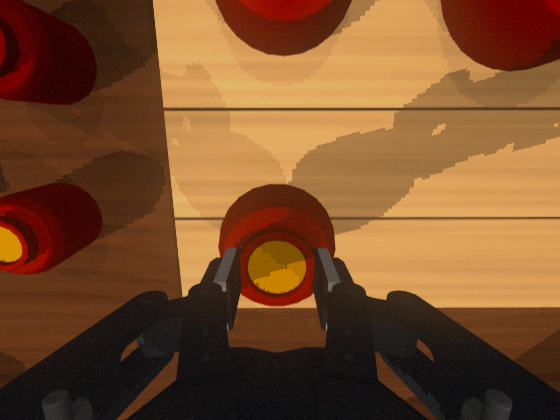

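View pics/s5.png

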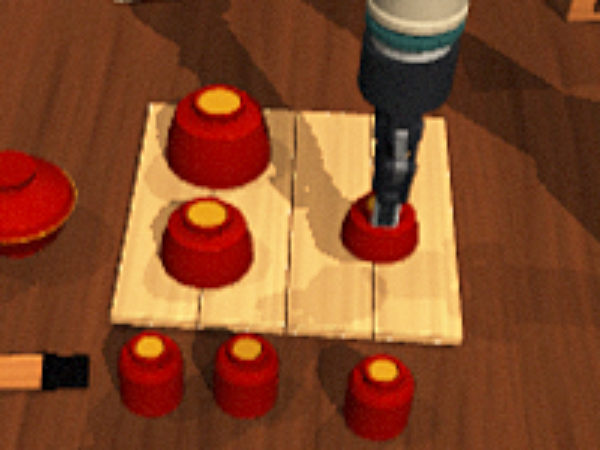

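Bowl1 is held. Carrying it to the bay.

Request:
play_rows(
  slide=[
    [0, -5, -55],
    [10, -45, -90],
    [23, -105, -90],
    [36, -165, -90],
    [49, -225, -90],
  ],
  turn=[0, 0, 0, 0, 0],
  fingers=[0.3, 0.3, 0.3, 0.3, 0.3],
)

```text
clock: 5.4
eef_pos: [481.3, 57.7, 176.1]
tool_rot: [3.14, -0.0, -0.001]
force: [0.1, -0.7, -0.7]
width: 36.9
```

Request:
play_rows(
  slide=[
    [13, -55, 0],
    [28, -110, 0],
    [28, -120, 0],
    [28, -120, 25],
    [28, -120, 50],
  ],
  turn=[0, 0, 0, 0, 0],
  fingers=[0.3, 0.3, 0.3, 0.3, 0.3],
)

```text
clock: 6.02
eef_pos: [509.0, 176.9, 124.9]
tool_rot: [3.139, 0.0, -0.001]
force: [-0.6, -0.6, -1.9]
width: 36.9
```

Request:
play_rows(
  slide=[
    [0, 0, 0],
    [0, 0, 0],
    [0, 0, 0],
  ],
  turn=[0, 0, 0],
  fingers=[0.3, 0.3, 0.3],
)

```text
clock: 6.4
eef_pos: [509.6, 176.8, 125.8]
tool_rot: [3.14, -0.001, -0.001]
force: [1.0, 0.6, -1.5]
width: 36.9
```

```bash
python3 - <<'E'
from h import *
s=ctrl.read_state(); print(s['clock'],s['eef_pos'],s['tool_rot'],s['force'],s['width'])
img,d,cp=scan('wrist'); cv2.imwrite('pics/w6.png',img)
y=np.array([-.108,.9942]);x=np.array([.9942,.108]);C=np.array([500.7,255.2])
for n,(a,b) in dict(bay=(0,-77.5),c0=(-40,41),c1=(-40,118),c2=(40,41),c3=(40,118)).items():
    p=C+a*x+b*y; print(n,p.round(1))
c=[C+a*x+b*y for a,b in((-86,-162),(86,-162),(86,162),(-86,162),(-78,2),(78,2))]
q=proj(cp,[[*p,40] for p in c]).round().astype(int); print(q)
for p in q: cv2.circle(img,tuple(int(v) for v in p),3,(255,0,0),-1)
cv2.imwrite('pics/w6.png',img)
E
```

```text
6.4 [509.57295927 176.84712108 125.79180387] [ 3.13968372e+00 -1.21013814e-03 -1.10494269e-03] [ 0.9678101   0.56504536 -1.49047129] 36.9409828932936
wrist [557.4  51.4] 106 dia [ 2.8 18.5] f0.89 P [622.7  -1.3  60.1]
wrist [547.2 175.2] 753 dia [18.4 25.2] f0.93 P [543.7 -14.6  60. ]
wrist [276.6 267.2] 2379 dia [25.9 29.2] f0.42 P [509.1 176.7 131.6]
wrist [ 30.7 304.7] 607 dia [17.5 24.6] f0.69 P [445.5 366.   68.4]
wrist [496.7 312.9] 565 dia [18.1 24.5] f0.86 P [431.3  -1.6  60.1]
bay [509.1 178.1]
c0 [456.5 291.6]
c1 [448.2 368.2]
c2 [536.  300.3]
c3 [527.7 376.8]
[[382 298]
 [379  88]
 [-57 139]
 [ 22 332]
 [195 308]
 [156 125]]
```

View pics/w6.png

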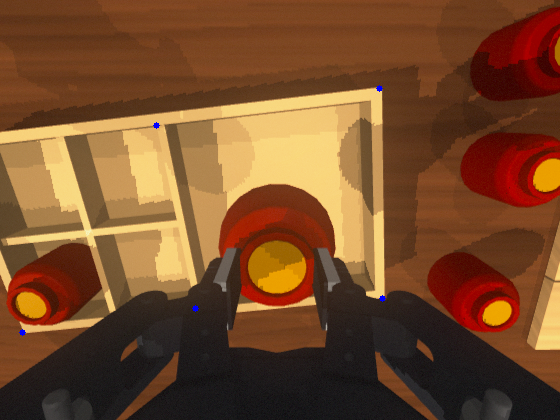

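Request:
play_rows(
  slide=[
    [0, -1, 25],
    [-0.5, -1, 50],
    [-0.5, -1, 70],
    [-0.5, -1, 77],
    [-0.5, -1, 77],
  ],
  turn=[0, 0, 0, 0, 0],
  fingers=[0.3, 0.3, 0.3, 0.3, 0.3],
)

```text
clock: 7.08
eef_pos: [509.4, 177.8, 49.0]
tool_rot: [3.14, -0.002, -0.001]
force: [0.5, -0.7, -0.5]
width: 36.6
```

Request:
play_rows(
  slide=[
    [0, 0, 0],
    [0, 0, 0],
    [0, 0, 0],
  ],
  turn=[0, 0, 0],
  fingers=[0.3, 0.3, 0.3],
)

```text
clock: 7.45
eef_pos: [509.6, 178.0, 49.5]
tool_rot: [3.14, -0.002, -0.001]
force: [-0.4, -0.6, -0.5]
width: 36.9
```

Request:
play_rows(
  slide=[
    [0, 0, 2],
    [0, 0, 4],
    [0, 0, 6],
    [0, 0, 6],
    [0, 0, 6],
  ],
  turn=[0, 0, 0, 0, 0],
  fingers=[0.3, 0.3, 0.3, 0.3, 0.3],
)

```text
clock: 8.07
eef_pos: [509.6, 177.9, 43.5]
tool_rot: [3.14, -0.002, -0.001]
force: [0.6, -0.5, -1.2]
width: 36.7
```

Request:
play_rows(
  slide=[
    [0, 0, 0.5],
    [0, 0, 1.0],
    [0, 0, 1.5],
    [0, 0, 1.5],
  ],
  turn=[0, 0, 0, 0],
  fingers=[0.3, 0.3, 0.3, 0.3],
)

```text
clock: 8.57
eef_pos: [509.7, 177.9, 42.4]
tool_rot: [3.14, -0.003, -0.001]
force: [-0.7, 0.1, 4.7]
width: 36.7
```

Contact came at 42.4 mm, as predicted. Releasing and rising.

Request:
play_rows(
  slide=[
    [0, 0, 0.3],
    [0, 0, 0.3],
    [0, 0, 0.3],
    [0, 0, 0.3],
  ],
  turn=[0, 0, 0, 0],
  fingers=[0.45, 0.6, 0.65, 0.65],
)

```text
clock: 9.07
eef_pos: [509.7, 177.9, 42.0]
tool_rot: [3.14, -0.002, -0.001]
force: [0.3, 0.1, 0.4]
width: 55.5
```

Request:
play_rows(
  slide=[
    [0, 0, -10],
    [0, 0, -30],
    [0, 0, -70],
    [0, 0, -120],
    [0, 0, -120],
  ],
  turn=[0, 0, 0, 0, 0],
  fingers=[0.65, 0.7, 0.75, 0.75, 0.75],
)

```text
clock: 9.7
eef_pos: [512.2, 179.0, 166.2]
tool_rot: [-3.14, -0.011, -0.001]
force: [-0.3, 0.1, -0.9]
width: 64.2
```

```bash
python3 - <<'E'
from h import *
s=ctrl.read_state(); print(s['clock'],s['eef_pos'],s['tool_rot'],s['force'],s['width'])
img,d,cp=scan('wrist'); cv2.imwrite('pics/w7.png',img)
img,d,cp=scan('side')
E
```

```text
9.7 [512.18147986 179.03342776 166.24149879] [-3.13971240e+00 -1.05152683e-02 -1.24682192e-03] [-0.26925988  0.14792447 -0.9102377 ] 64.16205137717017
wrist [523.4  65.2] 779 dia [20.6 26.6] f0.69 P [625.2  -9.9  60. ]
wrist [509.1 171. ] 634 dia [20.6 25.8] f0.88 P [544.  -15.8  60.1]
wrist [278.2 207.3] 834 dia [28.4 29.2] f0.52 P [509.6 177.8  48.3]
wrist [ 70.2 281.8] 456 dia [18.2 24.3] f0.66 P [445.5 365.7  68.4]
wrist [469.  290.7] 445 dia [19.2 24.1] f0.83 P [431.4  -1.4  60. ]
side [292.6 113.5] 94 dia [22.2 40.7] f0.89 P [ 592.6 -326.3   80.9]
side [274.9 160.1] 1304 dia [118.5 211.6] f0.37 P [ 632.  -184.4   19.4]
side [288.5 150.8] 90 dia [21.9 33.8] f0.75 P [ 592.  -174.2   66.4]
side [269.3 195.5] 46 dia [13.6 21.3] f0.82 P [626.3  -9.1  60.7]
side [347.4 203.1] 56 dia [15.6 22.5] f0.92 P [432.3  -1.3  60.5]
side [312.2 265.9] 127 dia [24.2 27.9] f0.90 P [510.2 178.7  48.8]
side [343.5 351. ] 132 dia [21.3 23.2] f0.86 P [445.9 366.1  68.3]
```

View pics/w7.png

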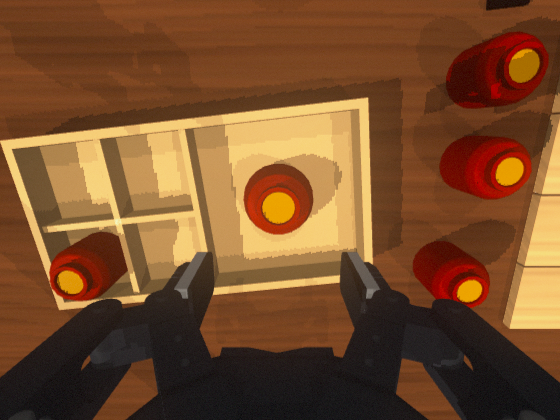

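Bowl1 stands flat at (509.7, 178) with its foot at 48–49 mm, as for bowl1 on the bay floor. Moving to bowl2.

Request:
play_rows(
  slide=[
    [13, 60, 0],
    [27, 120, 0],
    [40, 180, 0],
    [53, 240, 0],
    [67, 300, 0],
  ],
  turn=[0, 0, 0, 0, 0],
  fingers=[0.75, 0.75, 0.75, 0.75, 0.75],
)

```text
clock: 10.42
eef_pos: [575.2, -123.5, 161.5]
tool_rot: [-3.142, -0.0, -0.001]
force: [0.5, 1.6, -0.9]
width: 64.3
```

Request:
play_rows(
  slide=[
    [16, 50, 0],
    [16, 50, 0],
    [16, 50, 0],
    [16, 50, 0],
  ],
  turn=[0, 0, 0, 0],
  fingers=[0.75, 0.75, 0.75, 0.75],
)

```text
clock: 10.92
eef_pos: [590.7, -171.2, 160.8]
tool_rot: [-3.14, 0.001, 0.002]
force: [0.2, 0.6, 0.4]
width: 64.3
```

```bash
python3 - <<'E'
from h import *
s=ctrl.read_state(); print(s['clock'],s['eef_pos'],s['tool_rot'],s['force'],s['width'])
img,d,cp=scan('wrist')
E
```

```text
10.925 [ 590.74664348 -171.19531127  160.81439318] [-3.13993387e+00  1.08339639e-03  1.74768340e-03] [0.1799046  0.6196224  0.44204628] 64.31643019404524
wrist [305.6  28.1] 335 dia [130.3 161.8] f0.38 P [ 728.2 -192.5   53.2]
wrist [ 79.7 167.3] 652 dia [20.7 25.2] f0.81 P [625.5 -10.1  60.4]
wrist [280.  209.7] 1422 dia [34.  35.1] f0.45 P [ 591.3 -173.9   66.2]
wrist [474.7 214.1] 2141 dia [36.5 44.3] f0.72 P [ 592.1 -326.3   80. ]
wrist [102.4 258.1] 500 dia [19.6 24.2] f0.83 P [544.3 -15.5  60.4]
```

Request:
play_rows(
  slide=[
    [0.5, 2.7, 35],
    [0.5, 2.7, 65],
    [0.5, 2.7, 80],
    [0.5, 2.7, 80],
    [0.5, 2.7, 80],
  ],
  turn=[0, 0, 0, 0, 0],
  fingers=[0.75, 0.75, 0.75, 0.75, 0.75],
)

```text
clock: 11.6
eef_pos: [592.3, -174.0, 82.2]
tool_rot: [-3.141, -0.001, 0.002]
force: [0.2, 0.4, 0.2]
width: 63.8
```

Request:
play_rows(
  slide=[
    [-0.8, 0, 11],
    [-0.8, 0, 22],
    [-0.8, 0, 22],
    [-0.8, 0, 22],
  ],
  turn=[0, 0, 0, 0],
  fingers=[0.75, 0.75, 0.75, 0.75],
)

```text
clock: 12.1
eef_pos: [591.5, -173.9, 60.1]
tool_rot: [-3.141, -0.001, 0.002]
force: [0.5, -1.0, -0.6]
width: 63.6
```

```bash
python3 - <<'E'
from h import *
s=ctrl.read_state(); print(s['clock'],s['eef_pos'],s['tool_rot'],s['force'],s['width'])
img,d,cp=scan('wrist'); cv2.imwrite('pics/w8.png',img)
E
```

```text
12.1 [ 591.53342105 -173.94763097   60.0592038 ] [-3.14076892e+00 -1.16014753e-03  2.16427276e-03] [ 0.45273144 -0.96232688 -0.64743786] 63.6499380647097
wrist [493.4 323.2] 100 dia [ 3.9 19.8] f0.39 P [ 518.2 -335.8   12.6]
wrist [  7.4 339.8] 459 dia [10.6 19. ] f0.86 P [542.1 -20.3  60.3]
```

View pics/w8.png

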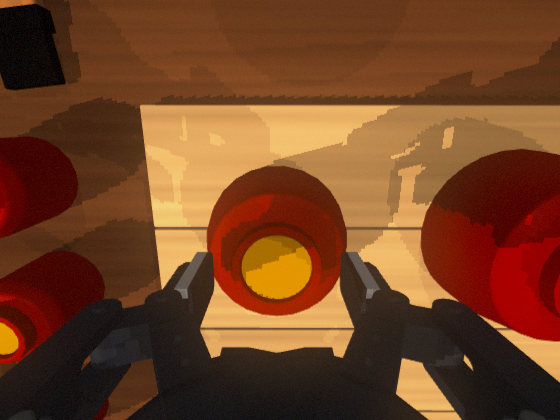

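Bowl2's foot at (277,267) is centred. Gripping.

Request:
play_rows(
  slide=[
    [0, 0, 0],
    [0, 0, 0],
    [0, 0, 0],
    [0, 0, 0],
    [0, 0, 0],
  ],
  turn=[0, 0, 0, 0, 0],
  fingers=[0.4, 0.35, 0.35, 0.35, 0.35],
)

```text
clock: 12.78
eef_pos: [592.0, -174.1, 61.1]
tool_rot: [-3.141, -0.002, 0.002]
force: [-0.8, 0.2, 5.6]
width: 42.9
```

Request:
play_rows(
  slide=[
    [0, 0, -10],
    [0, 0, -30],
    [0, 0, -60],
    [0, 0, -110],
    [0, 0, -110],
  ],
  turn=[0, 0, 0, 0, 0],
  fingers=[0.35, 0.35, 0.35, 0.35, 0.35],
)

```text
clock: 13.4
eef_pos: [594.7, -175.1, 175.7]
tool_rot: [3.14, -0.011, 0.002]
force: [0.4, 0.4, -1.6]
width: 42.2
```

```bash
python3 - <<'E'
from h import *
s=ctrl.read_state(); print(s['clock'],s['eef_pos'],s['tool_rot'],s['force'],s['width'])
img,d,cp=scan('wrist'); cv2.imwrite('pics/w9.png',img)
scan('side')
E
```

```text
13.4 [ 594.70918591 -175.10683572  175.67451346] [ 3.13976152e+00 -1.11022171e-02  1.98699881e-03] [ 0.39419457  0.42913414 -1.64800648] 42.20020570344976
wrist [298.4  37.4] 438 dia [126.3 147.5] f0.43 P [ 731.8 -192.7   52.3]
wrist [ 86.4 171.1] 593 dia [21.1 25.3] f0.86 P [625.4  -9.9  60.5]
wrist [456.8 214.6] 1892 dia [37. 44.] f0.75 P [ 592.  -326.3   80.1]
wrist [106.9 257.1] 461 dia [19.9 24.3] f0.85 P [544.2 -15.5  60.4]
side [269.6 195.2] 53 dia [15.6 22.1] f0.87 P [625.7  -9.9  61. ]
side [301.9 195.9] 54 dia [16.1 21.6] f0.90 P [544.9 -15.4  60.3]
side [347.4 203.1] 56 dia [15.5 22.4] f0.92 P [432.3  -0.8  61.1]
side [312.2 265.9] 127 dia [24.2 27.9] f0.90 P [510.2 178.6  48.6]
side [343.4 351. ] 135 dia [21.4 23.6] f0.85 P [446.1 366.3  68.7]
```

View pics/w9.png

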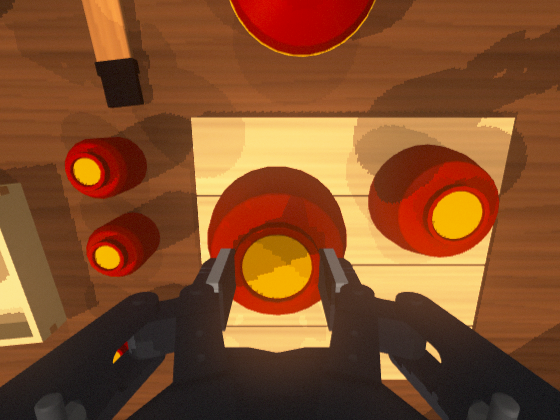

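Request:
play_rows(
  slide=[
    [-14, -60, 0],
    [-28, -120, 0],
    [-43, -180, 0],
    [-58, -240, 0],
    [-72, -300, 0],
  ],
  turn=[0, 0, 0, 0, 0],
  fingers=[0.35, 0.35, 0.35, 0.35, 0.35],
)

```text
clock: 14.12
eef_pos: [517.2, 127.3, 170.1]
tool_rot: [3.141, -0.0, 0.002]
force: [0.7, 0.3, -0.3]
width: 42.5
```

Request:
play_rows(
  slide=[
    [-12, -50, 0],
    [-12, -50, 0],
    [-12, -50, 0],
    [-12, -50, 0],
  ],
  turn=[0, 0, 0, 0],
  fingers=[0.35, 0.35, 0.35, 0.35],
)

```text
clock: 14.62
eef_pos: [505.2, 175.2, 169.6]
tool_rot: [3.14, 0.001, -0.001]
force: [-0.7, 1.1, -1.7]
width: 42.3
```

```bash
python3 - <<'E'
from h import *
s=ctrl.read_state(); print(s['clock'],s['eef_pos'],s['tool_rot'],s['force'],s['width'])
img,d,cp=scan('wrist'); cv2.imwrite('pics/w10.png',img)
scan('side')
E
```

```text
14.625 [505.21738969 175.15969452 169.58367819] [ 3.13974596e+00  5.99373518e-04 -8.53752627e-04] [-0.70059481  1.08000921 -1.67808054] 42.34212089761959
wrist [517.6  54.2] 818 dia [21.1 27.4] f0.78 P [625.2  -9.9  60.2]
wrist [502.8 160.8] 636 dia [20.8 26. ] f0.86 P [544.  -15.8  60. ]
wrist [276.5 266.6] 3472 dia [31.7 35.3] f0.52 P [504.6 175.  174.5]
wrist [ 65.9 272. ] 478 dia [18.9 24.6] f0.74 P [445.4 366.1  68.3]
wrist [462.9 280.4] 443 dia [19.3 24.3] f0.87 P [431.5  -1.4  60.2]
side [292.6 113.5] 94 dia [22.2 40.7] f0.89 P [ 592.6 -326.4   80.8]
side [269.3 195.5] 46 dia [13.6 21.3] f0.83 P [626.3  -9.3  60.5]
side [301.7 196. ] 50 dia [15.4 20.8] f0.69 P [545.5 -14.5  60.7]
side [347.4 203.1] 56 dia [15.5 22.4] f0.92 P [432.3  -1.   60.8]
side [311.9 267.1] 95 dia [17.  29.4] f0.90 P [510.7 182.2  49.5]
side [343.5 351. ] 131 dia [21.2 23.2] f0.83 P [445.7 366.   67.9]
```

View pics/w10.png

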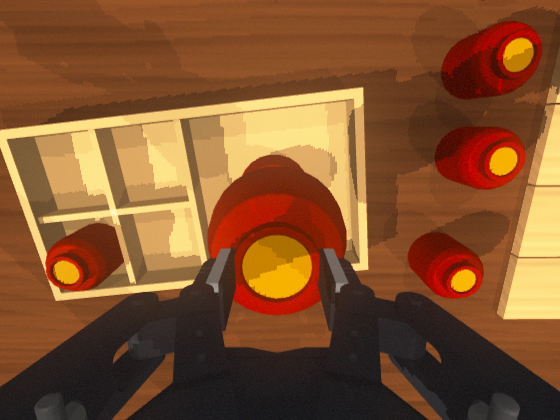

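Request:
play_rows(
  slide=[
    [5, -2.8, 0],
    [5, -2.8, 25],
    [5, -2.8, 50],
    [5, -2.8, 50],
    [5, -2.8, 50],
  ],
  turn=[0, 0, 0, 0, 0],
  fingers=[0.35, 0.35, 0.35, 0.35, 0.35],
)

```text
clock: 15.35
eef_pos: [511.2, 178.2, 120.5]
tool_rot: [3.141, -0.001, -0.001]
force: [0.2, -0.9, -1.1]
width: 42.8
```

Request:
play_rows(
  slide=[
    [0, 0, 0],
    [0, 0, 0],
  ],
  turn=[0, 0],
  fingers=[0.35, 0.35],
)

```text
clock: 15.6
eef_pos: [511.9, 178.4, 121.4]
tool_rot: [3.141, -0.003, -0.001]
force: [-0.9, 0.2, -1.4]
width: 42.2
```

Request:
play_rows(
  slide=[
    [-1.6, 0.3, 0],
    [-1.6, 0.3, 18],
    [-1.6, 0.3, 36],
    [-1.6, 0.3, 54],
    [-1.6, 0.3, 54],
  ],
  turn=[0, 0, 0, 0, 0],
  fingers=[0.35, 0.35, 0.35, 0.35, 0.35],
)

```text
clock: 16.23
eef_pos: [509.4, 177.8, 66.5]
tool_rot: [3.14, -0.0, -0.001]
force: [-0.3, -0.5, -0.4]
width: 43.0
```

```bash
python3 - <<'E'
from h import *
s=ctrl.read_state(); print(s['clock'],s['eef_pos'],s['tool_rot'],s['force'],s['width'])
img,d,cp=scan('wrist'); cv2.imwrite('pics/w11.png',img)
E
```

```text
16.225 [509.3855853  177.78230479  66.54846091] [ 3.14047074e+00 -2.70959999e-04 -1.32967237e-03] [-0.34647573 -0.51691585 -0.37652884] 42.97049651424365
wrist [274.8 272. ] 2720 dia [25.5 37.8] f0.36 P [505.8 178.6  71.6]
wrist [554.5 374.6] 221 dia [ 7.2 16. ] f0.82 P [428.6   5.   60. ]
```

Request:
play_rows(
  slide=[
    [0.4, 0, 3],
    [0.4, 0, 6],
    [0.4, 0, 8],
    [0.4, 0, 8],
    [0.4, 0, 8],
  ],
  turn=[0, 0, 0, 0, 0],
  fingers=[0.35, 0.35, 0.35, 0.35, 0.35],
)

```text
clock: 16.9
eef_pos: [510.6, 178.0, 59.4]
tool_rot: [3.141, -0.002, -0.001]
force: [-0.1, -0.2, -0.7]
width: 42.5
```

Request:
play_rows(
  slide=[
    [0, 0, 0.5],
    [0, 0, 1.0],
    [0, 0, 1.5],
    [0, 0, 1.5],
  ],
  turn=[0, 0, 0, 0],
  fingers=[0.35, 0.35, 0.35, 0.35],
)

```text
clock: 17.4
eef_pos: [510.5, 178.0, 57.9]
tool_rot: [3.141, -0.002, -0.001]
force: [0.7, 0.5, -1.2]
width: 42.7
```

Request:
play_rows(
  slide=[
    [0, 0, 0.5],
    [0, 0, 1.0],
    [0, 0, 1.3],
    [0, 0, 1.3],
  ],
  turn=[0, 0, 0, 0],
  fingers=[0.35, 0.35, 0.35, 0.35],
)

```text
clock: 17.9
eef_pos: [510.6, 178.0, 57.2]
tool_rot: [3.141, -0.002, -0.001]
force: [-1.5, -1.1, 4.1]
width: 42.4
```

Contact came at 57.2 mm as expected. Releasing and rising.

Request:
play_rows(
  slide=[
    [0, 0, 0.3],
    [0, 0, 0.3],
    [0, 0, 0.3],
    [0, 0, 0.3],
  ],
  turn=[0, 0, 0, 0],
  fingers=[0.52, 0.65, 0.72, 0.72],
)

```text
clock: 18.4
eef_pos: [510.6, 178.0, 56.8]
tool_rot: [3.141, -0.002, -0.001]
force: [-0.3, -0.1, -1.0]
width: 61.7
```

Request:
play_rows(
  slide=[
    [0, 0, -10],
    [0, 0, -30],
    [0, 0, -70],
    [0, 0, -110],
    [0, 0, -110],
  ],
  turn=[0, 0, 0, 0, 0],
  fingers=[0.72, 0.75, 0.8, 0.82, 0.82],
)

```text
clock: 19.02
eef_pos: [512.7, 178.8, 170.4]
tool_rot: [-3.139, -0.009, -0.002]
force: [-0.3, 0.1, -0.4]
width: 69.9
```

```bash
python3 - <<'E'
from h import *
s=ctrl.read_state(); print(s['clock'],s['eef_pos'],s['tool_rot'],s['force'],s['width'])
img,d,cp=scan('wrist'); cv2.imwrite('pics/w12.png',img)
img,d,cp=scan('side')
E
```

```text
19.025 [512.70584646 178.83585609 170.41372213] [-3.13922758e+00 -9.07290253e-03 -1.53908893e-03] [-0.27708556  0.13160132 -0.41546434] 69.87383089204607
wrist [519.1  66.5] 764 dia [20.8 26.7] f0.74 P [625.2  -9.9  60.1]
wrist [505.3 170.7] 615 dia [20.6 25.9] f0.87 P [544.  -15.8  60. ]
wrist [278. 210.] 1281 dia [33.9 35.4] f0.58 P [510.1 177.8  62.2]
wrist [ 73.1 279.9] 451 dia [18.5 24.3] f0.71 P [445.6 365.8  68.5]
wrist [466.2 288.6] 436 dia [19.3 24.2] f0.86 P [431.5  -1.5  60. ]
side [292.6 113.5] 95 dia [22.2 40.9] f0.89 P [ 592.8 -326.4   80.7]
side [269.2 195.6] 47 dia [13.8 21.6] f0.84 P [626.5  -9.3  60.3]
side [300.5 196.8] 28 dia [ 9.5 18.5] f0.57 P [548.2 -11.2  61.1]
side [347.4 203.1] 56 dia [15.6 22.5] f0.92 P [432.2  -1.6  60.1]
side [312.4 262.5] 190 dia [28.7 35.2] f0.94 P [510.4 178.6  62.3]
side [343.5 351. ] 131 dia [21.4 22.9] f0.85 P [445.7 366.1  68.1]
```

View pics/w12.png

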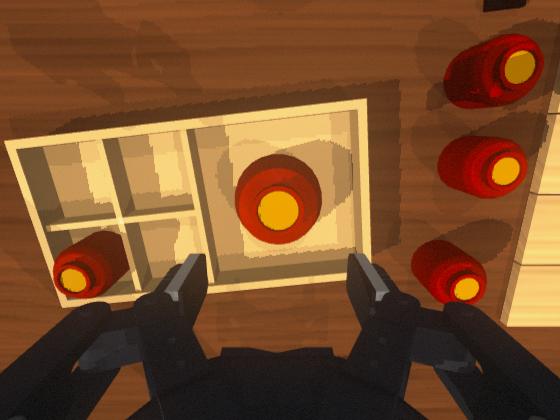

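Bowl2 is nested over bowl1 at (510.1, 177.8), with its top at the right height. Moving to bowl3.

Request:
play_rows(
  slide=[
    [9, 60, 0],
    [19, 120, 0],
    [28, 180, 0],
    [38, 240, 0],
    [47, 300, 0],
  ],
  turn=[0, 0, 0, 0, 0],
  fingers=[0.82, 0.82, 0.82, 0.82, 0.82],
)

```text
clock: 19.75
eef_pos: [556.1, -123.6, 166.0]
tool_rot: [-3.141, -0.0, -0.001]
force: [1.7, 0.2, -0.3]
width: 70.1
```

Request:
play_rows(
  slide=[
    [9, 60, 0],
    [19, 120, 0],
    [28, 180, 0],
    [32, 204, 0],
    [32, 204, 0],
  ],
  turn=[0, 0, 0, 0, 0],
  fingers=[0.82, 0.82, 0.82, 0.82, 0.82],
)

```text
clock: 20.38
eef_pos: [586.1, -330.0, 163.8]
tool_rot: [-3.141, 0.003, -0.005]
force: [-0.2, 0.5, -0.7]
width: 70.2
```

```bash
python3 - <<'E'
from h import *
s=ctrl.read_state(); print(s['clock'],s['eef_pos'],s['tool_rot'],s['force'],s['width'])
img,d,cp=scan('wrist')
E
```

```text
20.375 [ 586.14521292 -329.97877397  163.83973696] [-3.14064377e+00  2.52257093e-03 -5.26140227e-03] [-0.17496957  0.50398145 -0.66054036] 70.23642993131591
wrist [272.  206.8] 2092 dia [39.2 40.9] f0.39 P [ 592.2 -326.4   80.2]
```

Request:
play_rows(
  slide=[
    [6, -3.6, 25],
    [6, -3.6, 50],
    [6, -3.6, 68],
    [6, -3.6, 68],
    [6, -3.6, 68],
  ],
  turn=[0, 0, 0, 0, 0],
  fingers=[0.82, 0.82, 0.82, 0.82, 0.82],
)

```text
clock: 21.05
eef_pos: [593.2, -323.2, 96.8]
tool_rot: [-3.139, 0.001, -0.002]
force: [0.2, -1.0, -0.4]
width: 69.7
```

Request:
play_rows(
  slide=[
    [0, 0, 0],
    [0, 0, 0],
  ],
  turn=[0, 0],
  fingers=[0.82, 0.82],
)

```text
clock: 21.3
eef_pos: [593.8, -323.4, 97.8]
tool_rot: [-3.14, -0.0, -0.002]
force: [0.1, 0.5, -1.0]
width: 70.1
```

Request:
play_rows(
  slide=[
    [-1.5, 3, 8],
    [-1.5, 3, 16],
    [-1.5, 3, 23],
    [-1.5, 3, 23],
    [-1.5, 3, 23],
  ],
  turn=[0, 0, 0, 0, 0],
  fingers=[0.82, 0.82, 0.82, 0.82, 0.82],
)

```text
clock: 21.92
eef_pos: [592.4, -326.4, 74.8]
tool_rot: [-3.14, -0.0, -0.002]
force: [-0.1, 0.3, 0.6]
width: 70.1
```

```bash
python3 - <<'E'
from h import *
s=ctrl.read_state(); print(s['clock'],s['eef_pos'],s['tool_rot'],s['force'],s['width'])
img,d,cp=scan('wrist'); cv2.imwrite('pics/w13.png',img)
E
```

```text
21.925 [ 592.35005071 -326.4353975    74.75442187] [-3.13983685e+00 -3.33875578e-04 -1.91870822e-03] [-0.05255559  0.28964307  0.61802695] 70.0671325841271
```

View pics/w13.png

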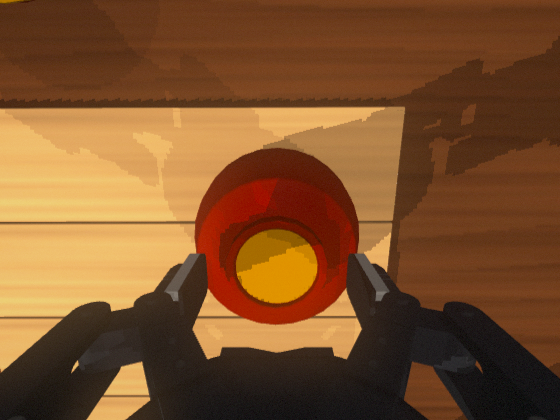

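Bowl3's foot at (276,267) is centred. Gripping and lifting.

Request:
play_rows(
  slide=[
    [0, 0, 0],
    [0, 0, 0],
    [0, 0, 0],
    [0, 0, 0],
    [0, 0, 0],
  ],
  turn=[0, 0, 0, 0, 0],
  fingers=[0.45, 0.42, 0.42, 0.42, 0.42],
)

```text
clock: 22.6
eef_pos: [592.8, -326.5, 76.0]
tool_rot: [-3.14, -0.001, -0.002]
force: [-0.7, 0.8, 5.4]
width: 47.9
```

Request:
play_rows(
  slide=[
    [0, 0, -10],
    [0, 0, -30],
    [0, 0, -60],
    [0, 0, -110],
    [0, 0, -125],
  ],
  turn=[0, 0, 0, 0, 0],
  fingers=[0.42, 0.42, 0.42, 0.42, 0.42],
)

```text
clock: 23.22
eef_pos: [594.7, -328.0, 206.0]
tool_rot: [3.139, -0.008, -0.002]
force: [0.1, 0.3, -1.3]
width: 48.0
```

```bash
python3 - <<'E'
from h import *
s=ctrl.read_state(); print(s['clock'],s['eef_pos'],s['tool_rot'],s['force'],s['width'])
img,d,cp=scan('wrist'); cv2.imwrite('pics/w14.png',img)
scan('side')
E
```

```text
23.225 [ 594.6641827  -327.98328083  206.00384639] [ 3.13929128e+00 -8.31104181e-03 -2.04422866e-03] [ 0.05537753  0.33113528 -1.28676958] 47.97596660700777
wrist [95.1 45.2] 182 dia [135.1 170.7] f0.38 P [ 733.2 -166.1   52.3]
wrist [177.   33.9] 65 dia [20.4 46.8] f0.39 P [ 741.7 -240.6   53.2]
side [297.6  73.4] 25 dia [11.6 16.7] f0.47 P [ 581.  -326.7  212.2]
side [269.6 195.2] 53 dia [15.7 22.2] f0.88 P [625.8 -10.5  60.3]
side [301.9 195.9] 54 dia [16.1 21.6] f0.90 P [544.9 -15.7  60. ]
side [347.4 203.1] 56 dia [15.6 22.5] f0.93 P [432.2  -1.8  60. ]
side [312.4 262.5] 191 dia [28.8 35.2] f0.94 P [510.5 178.8  62.6]
side [343.4 351. ] 135 dia [21.5 23.6] f0.86 P [446.  366.1  68.1]
```

View pics/w14.png

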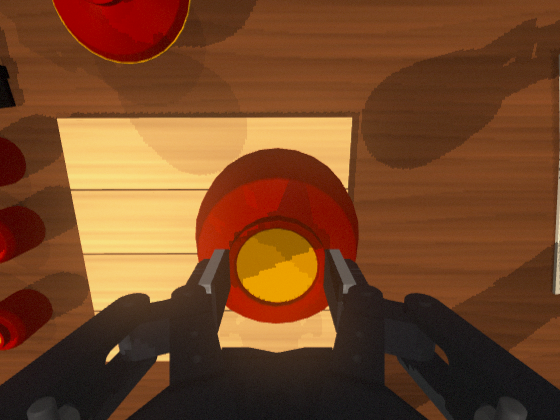

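Request:
play_rows(
  slide=[
    [-10, -60, 0],
    [-20, -120, 0],
    [-30, -180, 0],
    [-40, -240, 0],
    [-50, -300, 0],
  ],
  turn=[0, 0, 0, 0, 0],
  fingers=[0.42, 0.42, 0.42, 0.42, 0.42],
)

```text
clock: 23.95
eef_pos: [542.7, -25.3, 201.9]
tool_rot: [3.141, -0.003, -0.002]
force: [1.2, -0.6, -2.1]
width: 48.1
```

Request:
play_rows(
  slide=[
    [-10, -60, 0],
    [-20, -120, 0],
    [-30, -180, 0],
    [-33, -205, 0],
    [-33, -205, 0],
  ],
  turn=[0, 0, 0, 0, 0],
  fingers=[0.42, 0.42, 0.42, 0.42, 0.42],
)

```text
clock: 24.58
eef_pos: [508.3, 182.3, 200.2]
tool_rot: [3.141, -0.0, 0.003]
force: [-0.4, -0.7, -1.6]
width: 47.7
```

Request:
play_rows(
  slide=[
    [0, 0, 0],
    [0, 0, 0],
    [0, 0, 0],
  ],
  turn=[0, 0, 0],
  fingers=[0.42, 0.42, 0.42],
)

```text
clock: 24.95
eef_pos: [508.5, 181.0, 200.1]
tool_rot: [3.14, 0.0, 0.001]
force: [0.2, 0.5, -1.6]
width: 47.9
```

```bash
python3 - <<'E'
from h import *
s=ctrl.read_state(); print(s['clock'],s['eef_pos'],s['tool_rot'],s['force'],s['width'])
img,d,cp=scan('wrist'); cv2.imwrite('pics/w15.png',img)
scan('side')
E
```

```text
24.95 [508.54179401 181.00714901 200.1283155 ] [3.14045839e+00 6.11210676e-05 1.19901863e-03] [ 0.19669402  0.50139564 -1.58216822] 47.89542886862897
wrist [496.3  67.2] 626 dia [21.3 26.4] f0.70 P [625.   -9.9  60.1]
wrist [484.8 160.9] 514 dia [21.1 25.8] f0.85 P [544.1 -15.6  60.2]
wrist [276.5 265.4] 4695 dia [37.3 41.2] f0.47 P [508.2 180.9 204.2]
wrist [ 92.8 260. ] 398 dia [19.7 24.2] f0.76 P [445.5 366.1  68.3]
wrist [450.3 269. ] 372 dia [19.8 24.3] f0.86 P [431.3  -1.5  59.9]
side [269.5 195.4] 45 dia [14.9 19.2] f0.82 P [625.9  -9.9  60.1]
side [301.9 195.9] 54 dia [16.1 21.6] f0.89 P [544.9 -16.1  59.6]
side [347.4 203.1] 56 dia [15.5 22.5] f0.90 P [432.3  -1.1  60.7]
side [311.9 267.5] 35 dia [ 6.7 26.9] f0.93 P [511.  192.2  64. ]
side [343.5 351. ] 131 dia [21.2 23.2] f0.83 P [445.7 365.9  67.9]
```

View pics/w15.png

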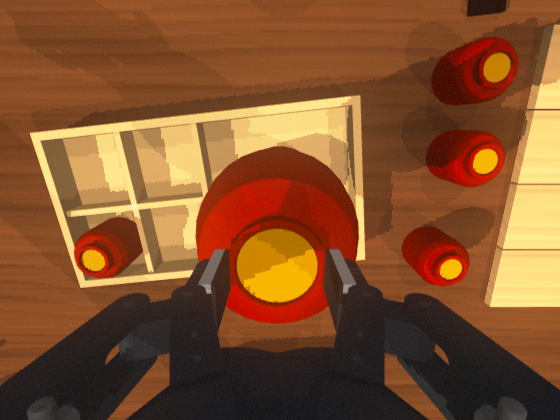

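Request:
play_rows(
  slide=[
    [2, 3.1, 10],
    [2, 3.1, 35],
    [2, 3.1, 55],
    [2, 3.1, 55],
    [2, 3.1, 55],
  ],
  turn=[0, 0, 0, 0, 0],
  fingers=[0.42, 0.42, 0.42, 0.42, 0.42],
)

```text
clock: 25.68
eef_pos: [511.0, 178.3, 145.6]
tool_rot: [3.141, -0.001, 0.002]
force: [0.1, 0.2, -1.5]
width: 47.9
```

Request:
play_rows(
  slide=[
    [0, 0, 0],
    [0, 0, 0],
  ],
  turn=[0, 0],
  fingers=[0.42, 0.42],
)

```text
clock: 25.92
eef_pos: [511.5, 178.4, 146.3]
tool_rot: [3.141, -0.002, 0.002]
force: [0.7, -0.9, -1.5]
width: 48.0
```

Request:
play_rows(
  slide=[
    [-1.1, 0.5, 10],
    [-1.1, 0.5, 28],
    [-1.1, 0.5, 46],
    [-1.1, 0.5, 62],
    [-1.1, 0.5, 62],
  ],
  turn=[0, 0, 0, 0, 0],
  fingers=[0.42, 0.42, 0.42, 0.42, 0.42],
)

```text
clock: 26.55
eef_pos: [509.5, 177.5, 82.9]
tool_rot: [3.14, 0.001, 0.002]
force: [0.4, -1.2, -2.1]
width: 47.9
```

Request:
play_rows(
  slide=[
    [0.2, 0, 3],
    [0.2, 0, 6],
    [0.2, 0, 9],
    [0.2, 0, 9],
    [0.2, 0, 9],
  ],
  turn=[0, 0, 0, 0, 0],
  fingers=[0.42, 0.42, 0.42, 0.42, 0.42],
)

```text
clock: 27.18
eef_pos: [509.8, 177.5, 74.0]
tool_rot: [3.14, 0.0, 0.002]
force: [-0.1, -0.4, -1.9]
width: 48.0
```

Request:
play_rows(
  slide=[
    [0, 0, 0.6],
    [0, 0, 1.2],
    [0, 0, 1.8],
    [0, 0, 2.2],
    [0, 0, 2.2],
  ],
  turn=[0, 0, 0, 0, 0],
  fingers=[0.42, 0.42, 0.42, 0.42, 0.42],
)

```text
clock: 27.8
eef_pos: [509.8, 177.5, 72.1]
tool_rot: [3.14, 0.0, 0.002]
force: [-0.9, -0.6, 3.0]
width: 47.9
```

Contact came at 72.1 mm against an expected 72. Releasing and rising.

Request:
play_rows(
  slide=[
    [0, 0, 0.3],
    [0, 0, 0.3],
    [0, 0, 0.3],
    [0, 0, 0.3],
  ],
  turn=[0, 0, 0, 0],
  fingers=[0.58, 0.72, 0.78, 0.78],
)

```text
clock: 28.3
eef_pos: [509.9, 177.5, 71.8]
tool_rot: [3.141, 0.0, 0.002]
force: [-0.4, 0.4, -0.4]
width: 66.8
```

Request:
play_rows(
  slide=[
    [0, 0, -10],
    [0, 0, -30],
    [0, 0, -65],
    [0, 0, -95],
    [0, 0, -95],
  ],
  turn=[0, 0, 0, 0, 0],
  fingers=[0.78, 0.75, 0.7, 0.65, 0.65],
)

```text
clock: 28.92
eef_pos: [511.7, 178.3, 169.6]
tool_rot: [-3.14, -0.005, 0.002]
force: [-0.4, 0.1, 0.2]
width: 55.7
```

```bash
python3 - <<'E'
from h import *
s=ctrl.read_state(); print(s['clock'],s['eef_pos'],s['tool_rot'],s['force'],s['width'])
img,d,cp=scan('wrist'); cv2.imwrite('pics/w16.png',img)
img,d,cp=scan('side'); cv2.imwrite('pics/s16.png',img)
E
```

```text
28.925 [511.6799209  178.2766801  169.62075769] [-3.14049080e+00 -5.36664022e-03  1.50020488e-03] [-0.35138804  0.06653449  0.16783316] 55.651195758346475
wrist [519.9  65.1] 793 dia [21.2 26.9] f0.77 P [625.2  -9.9  60.1]
wrist [505.4 169.8] 623 dia [20.7 25.9] f0.87 P [544.  -15.8  60. ]
wrist [277.9 214.2] 1941 dia [39.8 41.2] f0.63 P [509.4 177.2  76.2]
wrist [ 71.1 278.4] 466 dia [19.  24.3] f0.77 P [445.5 366.   68.4]
wrist [465.4 287.9] 436 dia [19.3 24.2] f0.87 P [431.5  -1.3  60.1]
side [269.3 195.4] 45 dia [13.5 21.4] f0.81 P [626.3  -9.4  60.5]
side [300.6 196.8] 29 dia [ 9.6 18.4] f0.59 P [548.  -10.3  62.2]
side [347.4 203.1] 56 dia [15.6 22.5] f0.92 P [432.2  -1.5  60.3]
side [313.1 258.7] 256 dia [33.7 39.9] f0.89 P [509.7 178.   76.6]
side [343.5 351. ] 132 dia [21.3 23.2] f0.85 P [445.9 366.2  68.5]
```

View pics/w16.png

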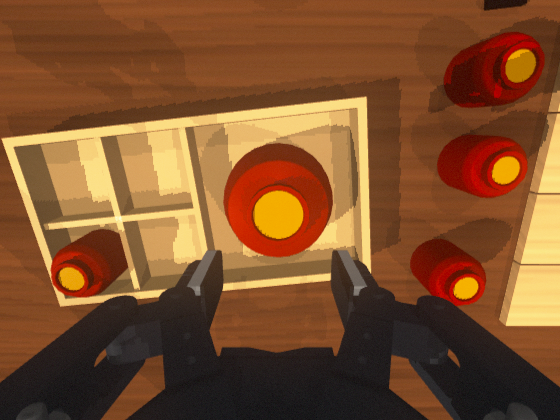

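View pics/s16.png

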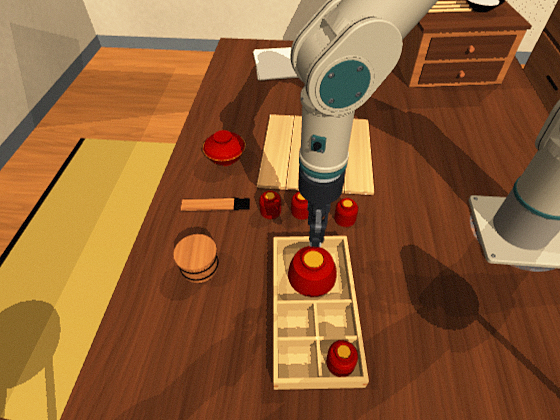

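Bowl3 is nested flat: its top reads 76.4 (78 less the depth bias), centred at (509.5, 177.5). Now the cups, starting with the spare at (625.3, -10).

Request:
play_rows(
  slide=[
    [30, 50, 0],
    [60, 100, 0],
    [90, 150, 0],
    [114, 188, 0],
    [114, 188, 0],
  ],
  turn=[0, 0, 0, 0, 0],
  fingers=[0.6, 0.6, 0.6, 0.6, 0.6],
)

```text
clock: 29.65
eef_pos: [624.6, -15.8, 165.6]
tool_rot: [3.138, 0.001, -0.006]
force: [-0.5, 0.5, -0.4]
width: 51.2
```

Request:
play_rows(
  slide=[
    [0, 0, 0],
    [0, 0, 0],
  ],
  turn=[0, 0],
  fingers=[0.6, 0.6],
)

```text
clock: 29.9
eef_pos: [623.6, -14.7, 164.9]
tool_rot: [3.138, 0.003, -0.004]
force: [-0.4, 0.4, 0.5]
width: 51.3
```

```bash
python3 - <<'E'
from h import *
s=ctrl.read_state(); print(s['clock'],s['eef_pos'],s['tool_rot'],s['force'],s['width'])
img,d,cp=scan('wrist')
E
```

```text
29.9 [623.60839962 -14.74724976 164.85923701] [ 3.13801498e+00  2.86650120e-03 -4.08602955e-03] [-0.39602982  0.44566649  0.52755158] 51.339404945894266
wrist [446.2  44. ] 226 dia [188.2 356.9] f0.45 P [ 750.6 -145.7   53.2]
wrist [270.5 205. ] 592 dia [22.7 23.1] f0.89 P [625.3 -10.   60.2]
wrist [277.2 288.5] 450 dia [20.3 23. ] f0.85 P [544.1 -15.3  60.2]
wrist [ 59.7 326.5] 691 dia [21.7 34.6] f0.49 P [516.3 182.7  76.6]
```

Request:
play_rows(
  slide=[
    [1.7, -4.7, 35],
    [1.7, -4.7, 65],
    [1.7, -4.7, 85],
    [1.7, -4.7, 85],
    [1.7, -4.7, 85],
  ],
  turn=[0, 0, 0, 0, 0],
  fingers=[0.6, 0.6, 0.6, 0.6, 0.6],
)

```text
clock: 30.58
eef_pos: [625.9, -9.4, 81.0]
tool_rot: [3.138, 0.001, -0.003]
force: [0.3, 0.4, 0.2]
width: 51.2
```

Request:
play_rows(
  slide=[
    [0, 0, 0],
    [0, 0, 0],
  ],
  turn=[0, 0],
  fingers=[0.6, 0.6],
)

```text
clock: 30.82
eef_pos: [626.6, -9.3, 82.0]
tool_rot: [3.139, -0.001, -0.003]
force: [-0.7, -0.3, -0.4]
width: 51.1
```

Request:
play_rows(
  slide=[
    [-1.2, 0.7, 10],
    [-1.2, 0.7, 20],
    [-1.2, 0.7, 27.5],
    [-1.2, 0.7, 27.5],
    [-1.2, 0.7, 27.5],
  ],
  turn=[0, 0, 0, 0, 0],
  fingers=[0.6, 0.6, 0.6, 0.6, 0.6],
)

```text
clock: 31.45
eef_pos: [625.5, -10.0, 54.5]
tool_rot: [3.139, -0.001, -0.003]
force: [1.0, -0.9, -0.4]
width: 51.2
```

```bash
python3 - <<'E'
from h import *
s=ctrl.read_state(); print(s['clock'],s['eef_pos'],s['tool_rot'],s['force'],s['width'])
img,d,cp=scan('wrist'); cv2.imwrite('pics/w17.png',img)
E
```

```text
31.45 [625.47249806 -10.00575709  54.48760868] [ 3.13855758e+00 -8.52103338e-04 -2.68621102e-03] [ 1.01940057 -0.88938703 -0.42730659] 51.19023454579721
wrist [276.3 266.9] 1537 dia [20.8 23.3] f0.74 P [625.1 -10.   60.2]
```

View pics/w17.png

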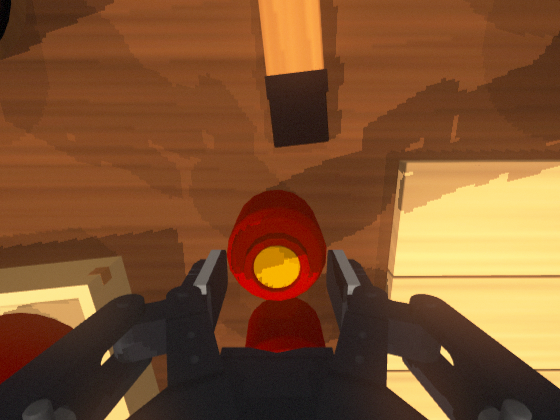

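The cup's foot at (276,267) is centred. Gripping and lifting.

Request:
play_rows(
  slide=[
    [0, 0, 0],
    [0, 0, 0],
    [0, 0, 0],
    [0, 0, 0],
    [0, 0, 0],
  ],
  turn=[0, 0, 0, 0, 0],
  fingers=[0.3, 0.24, 0.24, 0.24, 0.24],
)

```text
clock: 32.12
eef_pos: [625.9, -9.9, 55.5]
tool_rot: [3.139, -0.002, -0.003]
force: [-0.8, -0.0, 5.8]
width: 30.2
```

Request:
play_rows(
  slide=[
    [0, 0, -10],
    [0, 0, -30],
    [0, 0, -60],
    [0, 0, -110],
    [0, 0, -130],
  ],
  turn=[0, 0, 0, 0, 0],
  fingers=[0.24, 0.24, 0.24, 0.24, 0.24],
)

```text
clock: 32.75
eef_pos: [627.6, -9.7, 190.0]
tool_rot: [3.139, -0.008, -0.003]
force: [-0.0, 0.2, -1.4]
width: 30.5
```

```bash
python3 - <<'E'
from h import *
s=ctrl.read_state(); print(s['clock'],s['eef_pos'],s['tool_rot'],s['force'],s['width'])
img,d,cp=scan('wrist'); cv2.imwrite('pics/w18.png',img)
E
```

```text
32.75 [627.57878257  -9.65927723 190.04988642] [ 3.13872515e+00 -8.38718199e-03 -2.81749894e-03] [-0.00546791  0.2158511  -1.37528015] 30.489993441378385
wrist [433.4  50.5] 224 dia [134.  176.6] f0.40 P [ 757.2 -144.    53.1]
wrist [276.5 266.6] 1515 dia [20.9 23.1] f0.72 P [626.8  -9.8 194.7]
wrist [ 86.1 317.7] 903 dia [29.7 38.2] f0.50 P [512.9 179.9  76.6]
```

View pics/w18.png

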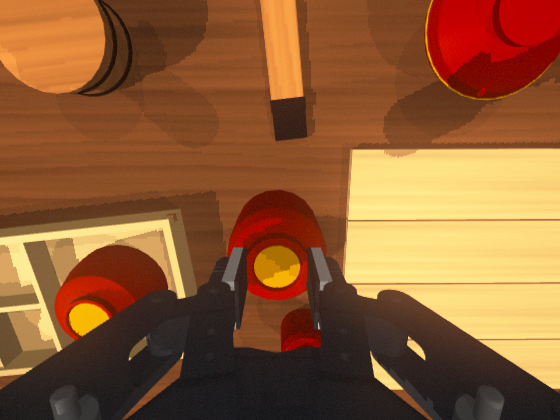

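Request:
play_rows(
  slide=[
    [-15, -58, 0],
    [-30, -116, 0],
    [-45, -174, 0],
    [-60, -232, 0],
    [-75, -290, 0],
  ],
  turn=[0, 0, 0, 0, 0],
  fingers=[0.24, 0.24, 0.24, 0.24, 0.24],
)

```text
clock: 33.42
eef_pos: [553.6, 282.3, 190.5]
tool_rot: [3.139, -0.011, -0.003]
force: [1.1, 0.2, -0.9]
width: 30.7
```

Request:
play_rows(
  slide=[
    [-13, -50, 0],
    [-25, -98, 0],
    [-25, -98, 0],
    [-25, -98, 0],
  ],
  turn=[0, 0, 0, 0],
  fingers=[0.24, 0.24, 0.24, 0.24],
)

```text
clock: 33.92
eef_pos: [529.0, 379.5, 189.9]
tool_rot: [3.138, -0.012, -0.003]
force: [-0.0, -1.1, -0.7]
width: 30.5
```

```bash
python3 - <<'E'
from h import *
s=ctrl.read_state(); print(s['clock'],s['eef_pos'],s['tool_rot'],s['force'],s['width'])
img,d,cp=scan('wrist'); cv2.imwrite('pics/w19.png',img)
E
```

```text
33.925 [528.98626589 379.45784858 189.93382766] [ 3.13766026e+00 -1.15599967e-02 -3.00649604e-03] [-0.00395064 -1.14803117 -0.74140732] 30.469130908289184
wrist [497.8 226. ] 1567 dia [35.9 44.5] f0.81 P [509.  177.1  75.9]
wrist [276.5 266.5] 1532 dia [21.  23.3] f0.64 P [528.3 379.3 194.6]
```

View pics/w19.png

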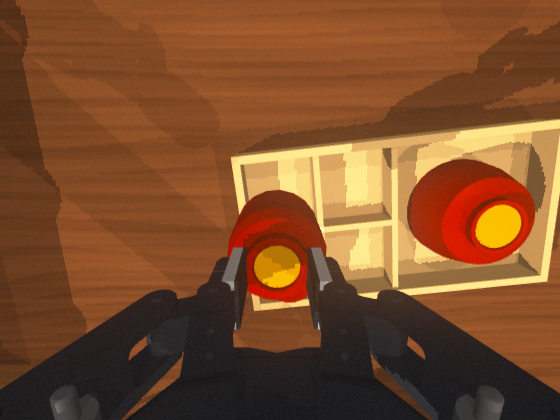

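Request:
play_rows(
  slide=[
    [-0.9, 2.7, 10],
    [-0.9, 2.7, 40],
    [-0.9, 2.7, 70],
    [-0.9, 2.7, 70],
    [-0.9, 2.7, 70],
  ],
  turn=[0, 0, 0, 0, 0],
  fingers=[0.24, 0.24, 0.24, 0.24, 0.24],
)

```text
clock: 34.6
eef_pos: [530.4, 375.0, 120.8]
tool_rot: [3.138, -0.013, -0.006]
force: [0.9, 0.3, 0.6]
width: 30.4
```

Request:
play_rows(
  slide=[
    [0, 0, 0],
    [0, 0, 0],
    [0, 0, 0],
  ],
  turn=[0, 0, 0],
  fingers=[0.24, 0.24, 0.24],
)

```text
clock: 34.98
eef_pos: [530.6, 375.2, 121.4]
tool_rot: [3.138, -0.014, -0.006]
force: [-0.6, 0.9, -1.4]
width: 30.6
```

```bash
python3 - <<'E'
from h import *
s=ctrl.read_state(); print(s['clock'],s['eef_pos'],s['tool_rot'],s['force'],s['width'])
img,d,cp=scan('wrist')
y=np.array([-.108,.9942]);x=np.array([.9942,.108]);C=np.array([500.7,255.2])
c=[C+a*x+b*y for a,b in((-86,162),(86,162),(78,154),(3,154),(78,82.5),(3,82.5))]
q=proj(cp,[[*p,40 if i<2 else 38] for i,p in enumerate(c)]).round().astype(int); print(q.tolist())
for p in q: cv2.circle(img,tuple(int(v) for v in p),2,(255,0,0),-1)
cv2.imwrite('pics/w20.png',img)
E
```

```text
34.975 [530.57571816 375.17499499 121.35801691] [ 3.1383593  -0.01352898 -0.00596119] [-0.62077068  0.91633427 -1.44908194] 30.564513855738923
wrist [548.2 263.2] 1091 dia [18.9 38.6] f0.89 P [506.2 186.5  76. ]
wrist [276.6 266.5] 1531 dia [21.  23.3] f0.71 P [529.8 375.1 126. ]
wrist [253.1 303.9] 105 dia [ 5.2 33.3] f0.43 P [432.3 398.4   8.9]
wrist [288.9 332.6] 633 dia [19.6 23.1] f0.87 P [445.4 365.9  68.2]
[[242, 357], [209, 169], [222, 177], [236, 266], [315, 167], [322, 257]]
```

View pics/w20.png

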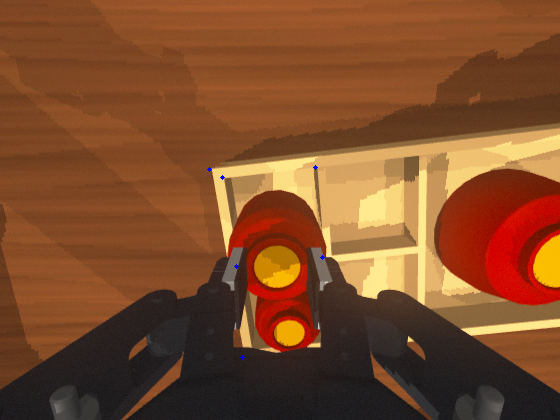

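```bash
python3 - <<'E'
from h import *
cp=vision.camera_params('wrist'); img,dep=vision.get_image('wrist')
cv2.imwrite('pics/w21.png',cv2.resize(img[120:380,190:450],None,fx=2.3,fy=2.3))
vv,uu=np.mgrid[0:420,0:560]; uv=np.stack([uu.ravel(),vv.ravel()],1)
P=depthpt(cp,uv,dep.ravel())
H=cv2.cvtColor(img,cv2.COLOR_BGR2HSV).reshape(-1,3)
m=(P[:,2]>33)&(P[:,2]<43)&(P[:,1]<480)&(P[:,0]>380)&(P[:,0]<620)&(H[:,0]>10)&(H[:,2]>90)
y=np.array([-.108,.9942]);x=np.array([.9942,.108]);C=np.array([500.7,255.2])
Q=onplane(cp,uv,40)[:,:2]-C; a=Q@x; b=Q@y
s=m&(a>10)&(a<70)&(b>80); print('b hist',[(k,int(((b>k)&(b<=k+1)&s).sum())) for k in range(145,170)])
print('mid b',[(k,int(((b>k)&(b<=k+1)&m&(a>10)&(a<70)).sum())) for k in range(72,90)])
s=m&(b>20)&(b<75); print('a far',[(k,int(((a>k)&(a<=k+1)&s).sum())) for k in range(70,95)])
print('a mid',[(k,int(((a>k)&(a<=k+1)&s).sum())) for k in range(-8,9)])
E
```

```text
b hist [(145, 0), (146, 0), (147, 0), (148, 0), (149, 0), (150, 4), (151, 54), (152, 54), (153, 55), (154, 63), (155, 66), (156, 63), (157, 72), (158, 77), (159, 82), (160, 33), (161, 0), (162, 0), (163, 0), (164, 0), (165, 0), (166, 0), (167, 0), (168, 0), (169, 0)]
mid b [(72, 0), (73, 0), (74, 0), (75, 73), (76, 92), (77, 93), (78, 94), (79, 86), (80, 77), (81, 40), (82, 0), (83, 0), (84, 0), (85, 0), (86, 0), (87, 0), (88, 0), (89, 0)]
a far [(70, 0), (71, 0), (72, 0), (73, 0), (74, 0), (75, 0), (76, 0), (77, 15), (78, 98), (79, 101), (80, 99), (81, 99), (82, 99), (83, 100), (84, 100), (85, 101), (86, 65), (87, 0), (88, 0), (89, 0), (90, 0), (91, 0), (92, 0), (93, 0), (94, 0)]
a mid [(-8, 0), (-7, 0), (-6, 0), (-5, 0), (-4, 0), (-3, 0), (-2, 29), (-1, 69), (0, 72), (1, 74), (2, 75), (3, 76), (4, 73), (5, 72), (6, 21), (7, 0), (8, 0)]
```

View pics/w21.png

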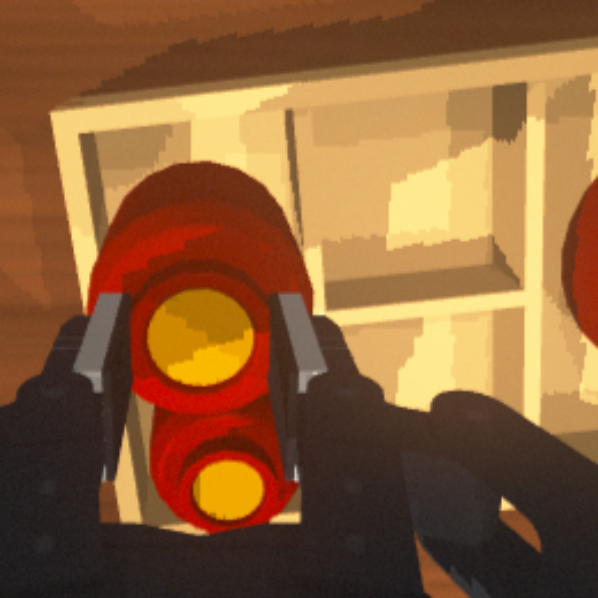

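Request:
play_rows(
  slide=[
    [-2.8, 0, 0],
    [-2.8, 0, 16],
    [-2.8, 0, 32],
    [-2.8, 0, 48],
    [-2.8, 0, 48],
  ],
  turn=[0, 0, 0, 0, 0],
  fingers=[0.24, 0.24, 0.24, 0.24, 0.24],
)

```text
clock: 35.7
eef_pos: [527.0, 374.0, 70.6]
tool_rot: [3.135, -0.01, -0.006]
force: [1.0, 0.3, -0.6]
width: 30.6
```

Request:
play_rows(
  slide=[
    [0, 0, 2],
    [0, 0, 4],
    [0, 0, 6],
    [0, 0, 6],
    [0, 0, 6],
  ],
  turn=[0, 0, 0, 0, 0],
  fingers=[0.24, 0.24, 0.24, 0.24, 0.24],
)

```text
clock: 36.33
eef_pos: [527.2, 374.0, 64.9]
tool_rot: [3.136, -0.01, -0.006]
force: [0.1, -0.2, -0.2]
width: 30.6
```

Request:
play_rows(
  slide=[
    [0, 0, 0.5],
    [0, 0, 1.0],
    [0, 0, 1.5],
    [0, 0, 2.0],
    [0, 0, 2.0],
  ],
  turn=[0, 0, 0, 0, 0],
  fingers=[0.24, 0.24, 0.24, 0.24, 0.24],
)

```text
clock: 36.95
eef_pos: [527.7, 373.9, 63.5]
tool_rot: [3.136, -0.011, -0.006]
force: [-0.2, -0.9, 5.5]
width: 30.3
```

Request:
play_rows(
  slide=[
    [0, 0, 0.2],
    [0, 0, 0.2],
    [0, 0, 0.2],
    [0, 0, 0.2],
  ],
  turn=[0, 0, 0, 0],
  fingers=[0.38, 0.45, 0.5, 0.5],
)

```text
clock: 37.45
eef_pos: [527.4, 374.0, 63.1]
tool_rot: [3.136, -0.011, -0.006]
force: [-0.7, -1.0, -0.1]
width: 42.6
```

Request:
play_rows(
  slide=[
    [0, 0, -10],
    [0, 0, -30],
    [0, 0, -70],
    [0, 0, -110],
    [0, 0, -110],
  ],
  turn=[0, 0, 0, 0, 0],
  fingers=[0.5, 0.55, 0.6, 0.6, 0.6],
)

```text
clock: 38.08
eef_pos: [528.8, 376.4, 178.5]
tool_rot: [3.142, -0.018, -0.006]
force: [-0.7, -0.4, -0.1]
width: 51.1
```

```bash
python3 - <<'E'
from h import *
s=ctrl.read_state(); print(s['clock'],s['eef_pos'],s['tool_rot'],s['force'],s['width'])
img,d,cp=scan('wrist'); cv2.imwrite('pics/w22.png',img)
scan('side')
E
```

```text
38.075 [528.78115614 376.38013694 178.53670595] [ 3.14156868 -0.01801359 -0.00621354] [-0.6676685  -0.38714692 -0.10268145] 51.09296813813366
wrist [279.4 209. ] 574 dia [23.  23.3] f0.77 P [527.5 373.8  68.2]
wrist [505.  230.4] 1709 dia [35.9 44.5] f0.83 P [509.  177.1  76. ]
wrist [288.  291.9] 449 dia [21.  23.1] f0.81 P [445.5 366.   68.3]
side [343.4 351. ] 134 dia [21.5 23.3] f0.85 P [445.9 366.1  67.8]
side [298.1 354.5] 61 dia [10.2 21.2] f0.55 P [527.9 380.1  68.8]
```

View pics/w22.png

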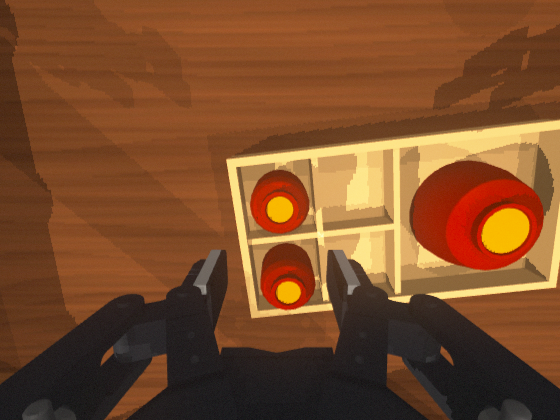

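The cup stands in cell3 at (527.5, 373.8). Next is the spare at (544, -15.6).

Request:
play_rows(
  slide=[
    [2, 60, 0],
    [4, 120, 0],
    [7, 180, 0],
    [9, 240, 0],
    [12, 300, 0],
  ],
  turn=[0, 0, 0, 0, 0],
  fingers=[0.6, 0.6, 0.6, 0.6, 0.6],
)

```text
clock: 38.8
eef_pos: [535.8, 72.8, 175.3]
tool_rot: [3.137, -0.01, -0.006]
force: [1.0, -0.3, 0.1]
width: 51.2
```

Request:
play_rows(
  slide=[
    [2, 50, 0],
    [4, 90, 0],
    [4, 90, 0],
    [4, 90, 0],
    [4, 90, 0],
  ],
  turn=[0, 0, 0, 0, 0],
  fingers=[0.6, 0.6, 0.6, 0.6, 0.6],
)

```text
clock: 39.42
eef_pos: [539.0, -15.4, 175.5]
tool_rot: [3.138, -0.009, -0.003]
force: [-0.2, -0.1, 0.0]
width: 50.8
```

```bash
python3 - <<'E'
from h import *
s=ctrl.read_state(); print(s['clock'],s['eef_pos'],s['tool_rot'],s['force'],s['width'])
img,d,cp=scan('wrist')
E
```

```text
39.425 [538.97335546 -15.40989049 175.4705901 ] [ 3.13751616e+00 -9.47939156e-03 -3.03687282e-03] [-0.21925321 -0.08788037  0.00675465] 50.83761905249807
wrist [276.3 199.5] 548 dia [22.6 23. ] f0.86 P [544.2 -15.7  60.4]
wrist [ 54.9 243.8] 1683 dia [35.1 44.5] f0.63 P [509.4 177.3  76.4]
wrist [303.7 297.5] 409 dia [20.2 23. ] f0.88 P [445.  -42.2  60.1]
```

The third spare has been knocked to (445, -42); I'll use the new position. Descending on the current one.

Request:
play_rows(
  slide=[
    [5, 0.3, 35],
    [5, 0.3, 70],
    [5, 0.3, 95],
    [5, 0.3, 95],
    [5, 0.3, 95],
  ],
  turn=[0, 0, 0, 0, 0],
  fingers=[0.6, 0.6, 0.6, 0.6, 0.6],
)

```text
clock: 40.1
eef_pos: [545.6, -15.6, 81.4]
tool_rot: [3.137, -0.011, -0.002]
force: [-0.5, -0.4, -0.2]
width: 51.1
```

Request:
play_rows(
  slide=[
    [0, 0, 0],
    [0, 0, 0],
  ],
  turn=[0, 0],
  fingers=[0.6, 0.6],
)

```text
clock: 40.35
eef_pos: [546.3, -15.5, 82.4]
tool_rot: [3.138, -0.013, -0.002]
force: [-0.2, 0.8, -0.2]
width: 51.5
```

```bash
python3 - <<'E'
from h import *
s=ctrl.read_state(); print(s['clock'],s['eef_pos'],s['tool_rot'],s['force'],s['width'])
img,d,cp=scan('wrist')
E
```

```text
40.35 [546.34679412 -15.47005911  82.43044051] [ 3.13760377e+00 -1.28847829e-02 -1.89656497e-03] [-0.18603759  0.83228479 -0.23018207] 51.47795704876013
wrist [276.3 248.6] 1151 dia [21.6 23.3] f0.82 P [544.1 -15.5  60.2]
```

Request:
play_rows(
  slide=[
    [-2.4, 0, 10],
    [-2.4, 0, 20],
    [-2.4, 0, 28],
    [-2.4, 0, 28],
    [-2.4, 0, 28],
  ],
  turn=[0, 0, 0, 0, 0],
  fingers=[0.6, 0.6, 0.6, 0.6, 0.6],
)

```text
clock: 41.02
eef_pos: [544.1, -15.7, 54.1]
tool_rot: [3.138, -0.012, -0.002]
force: [-0.2, -0.2, 0.2]
width: 51.5
```

```bash
python3 - <<'E'
from h import *
s=ctrl.read_state(); print(s['clock'],s['eef_pos'],s['tool_rot'],s['force'],s['width'])
img,d,cp=scan('wrist'); cv2.imwrite('pics/w23.png',img)
E
```

```text
41.025 [544.12958645 -15.70640609  54.06931953] [ 3.13754165e+00 -1.22876647e-02 -2.14086890e-03] [-0.24697572 -0.17416962  0.15111049] 51.53237222271803
wrist [276.  266.6] 1569 dia [21.  23.4] f0.79 P [544.1 -15.5  60.2]
```

View pics/w23.png

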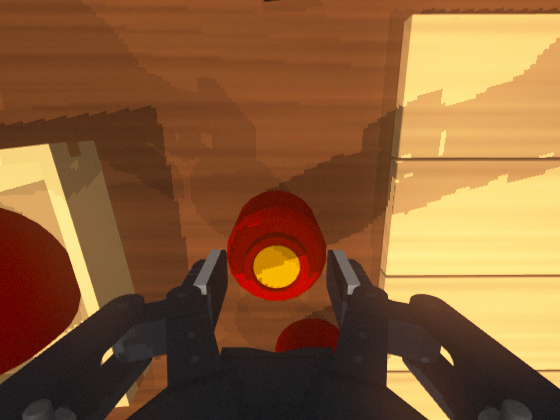

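The foot at (276,267) is centred. Gripping and lifting.

Request:
play_rows(
  slide=[
    [0, 0, -0.4],
    [0, 0, -0.4],
    [0, 0, -0.4],
    [0, 0, -0.4],
    [0, 0, -0.4],
  ],
  turn=[0, 0, 0, 0, 0],
  fingers=[0.3, 0.24, 0.24, 0.24, 0.24],
)

```text
clock: 41.7
eef_pos: [544.5, -15.6, 55.4]
tool_rot: [3.138, -0.014, -0.002]
force: [-1.2, 0.4, 5.6]
width: 31.0
```

Request:
play_rows(
  slide=[
    [0, 0, -10],
    [0, 0, -30],
    [0, 0, -60],
    [0, 0, -110],
    [0, 0, -130],
  ],
  turn=[0, 0, 0, 0, 0],
  fingers=[0.24, 0.24, 0.24, 0.24, 0.24],
)

```text
clock: 42.32
eef_pos: [544.2, -15.2, 188.6]
tool_rot: [3.138, -0.018, -0.002]
force: [0.6, -0.2, -1.0]
width: 30.5
```

```bash
python3 - <<'E'
from h import *
s=ctrl.read_state(); print(s['clock'],s['eef_pos'],s['tool_rot'],s['force'],s['width'])
img,d,cp=scan('wrist')
E
```

```text
42.325 [544.17542727 -15.16434322 188.5748296 ] [ 3.13767264e+00 -1.82920469e-02 -2.09112401e-03] [ 0.5760982  -0.16709913 -0.96075303] 30.529965775905744
wrist [ 66.4 244.6] 1520 dia [35.6 44. ] f0.62 P [509.4 177.3  76.4]
wrist [276.3 267.5] 1358 dia [20.4 22.9] f0.45 P [542.9 -15.2 193.4]
wrist [301.3 299.2] 195 dia [15.6 17.5] f0.55 P [441.7 -40.9  60.1]
```

Request:
play_rows(
  slide=[
    [-2, -60, 0],
    [-3, -120, 0],
    [-5, -180, 0],
    [-6, -240, 0],
    [-7, -300, 0],
  ],
  turn=[0, 0, 0, 0, 0],
  fingers=[0.24, 0.24, 0.24, 0.24, 0.24],
)

```text
clock: 43.0
eef_pos: [538.2, 286.5, 188.4]
tool_rot: [3.137, -0.02, -0.002]
force: [1.7, 0.1, -0.5]
width: 30.6
```

Request:
play_rows(
  slide=[
    [0, -14, 0],
    [0, -14, 0],
    [0, -14, 0],
    [0, -14, 0],
  ],
  turn=[0, 0, 0, 0],
  fingers=[0.24, 0.24, 0.24, 0.24],
)

```text
clock: 43.5
eef_pos: [538.9, 298.0, 188.4]
tool_rot: [3.136, -0.021, -0.006]
force: [0.4, 0.4, -0.8]
width: 30.8
```

```bash
cat > cellm.py <<'E'
from h import *
s=ctrl.read_state(); print(s['clock'],s['eef_pos'],s['tool_rot'],s['force'],s['width'])
img,dep,cp=scan('wrist'); 
import sys
cv2.imwrite(sys.argv[1],img)
vv,uu=np.mgrid[0:420,0:560]; uv=np.stack([uu.ravel(),vv.ravel()],1)
P=depthpt(cp,uv,dep.ravel())
H=cv2.cvtColor(img,cv2.COLOR_BGR2HSV).reshape(-1,3)
m=(P[:,2]>33)&(P[:,2]<43)&(P[:,1]<480)&(P[:,0]>380)&(P[:,0]<620)&(H[:,0]>10)&(H[:,2]>90)
y=np.array([-.108,.9942]);x=np.array([.9942,.108]);C=np.array([500.7,255.2])
def rng(v,sel,lo,hi,step=1):
    q=v[sel&(v>lo)&(v<hi)]; h,e=np.histogram(q,np.arange(lo,hi+1)); 
    k=np.where(h>0.4*h.max())[0] if h.max()>8 else []
    return (e[k[0]],e[k[-1]+1],int(h.max())) if len(k) else None
for z in (40,36):
    Q=onplane(cp,uv,z)[:,:2]-C; a=Q@x; b=Q@y
    print('z',z,'end154-162',rng(b,m&(a>8)&(a<72),145,170),'mid76.5-82.5',rng(b,m&(a>8)&(a<72),70,90),'bay-1..5',rng(b,m&(abs(a)>8)&(abs(a)<72),-8,12),'far78-86',rng(a,m&(b>10)&(b<72),72,95),'amid-3..3',rng(a,m&(b>8)&(b<72),-9,10))
E
python3 cellm.py pics/w24.png
```

```text
43.5 [538.94319882 297.98392072 188.40016033] [ 3.1361132  -0.02061595 -0.0055754 ] [ 0.35700117  0.37159687 -0.76081769] 30.797244159358907
wrist [193.7 217.9] 516 dia [22.  23.7] f0.76 P [527.5 373.9  68.3]
wrist [407.8 238. ] 1557 dia [37.4 42.8] f0.75 P [509.1 177.3  76.1]
wrist [276.5 266. ] 1543 dia [21.2 23.2] f0.68 P [538.5 297.9 193.2]
z 40 end154-162 (np.int64(149), np.int64(161), 61) mid76.5-82.5 (np.int64(74), np.int64(80), 43) bay-1..5 (np.int64(-2), np.int64(4), 61) far78-86 (np.int64(78), np.int64(87), 68) amid-3..3 None
z 36 end154-162 (np.int64(151), np.int64(163), 59) mid76.5-82.5 (np.int64(74), np.int64(81), 41) bay-1..5 (np.int64(-3), np.int64(4), 57) far78-86 (np.int64(77), np.int64(86), 65) amid-3..3 None
```

View pics/w24.png

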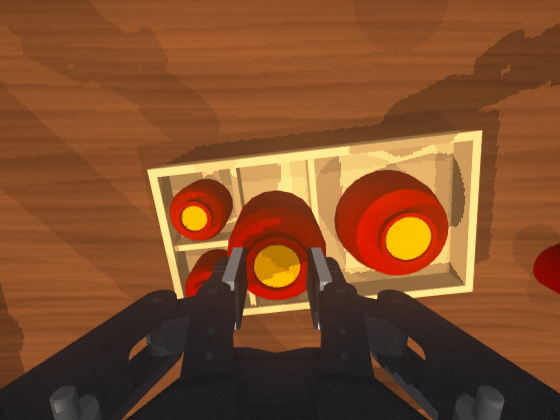

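Request:
play_rows(
  slide=[
    [-3, -0.7, 10],
    [-3.5, -0.7, 40],
    [-4.1, -0.7, 70],
    [-4.1, -0.7, 70],
    [-4.1, -0.7, 70],
  ],
  turn=[0, 0, 0, 0, 0],
  fingers=[0.24, 0.24, 0.24, 0.24, 0.24],
)

```text
clock: 44.18
eef_pos: [536.7, 298.9, 119.1]
tool_rot: [3.137, -0.022, -0.005]
force: [0.5, -0.1, 0.0]
width: 30.5
```

Request:
play_rows(
  slide=[
    [0, 0, 0],
    [0, 0, 0],
    [0, 0, 0],
  ],
  turn=[0, 0, 0],
  fingers=[0.24, 0.24, 0.24],
)

```text
clock: 44.55
eef_pos: [537.0, 299.0, 119.6]
tool_rot: [3.137, -0.022, -0.005]
force: [0.5, 0.8, 0.4]
width: 30.4
```

```bash
python3 cellm.py pics/w25.png
```

```text
44.55 [536.97846907 299.02287254 119.6495146 ] [ 3.13749464 -0.02237507 -0.0053773 ] [0.47996642 0.78634188 0.43649802] 30.361524767648817
wrist [169.3 243.3] 875 dia [21.4 24.1] f0.62 P [527.5 373.8  68.3]
wrist [452.7 270.2] 2624 dia [35.8 43.2] f0.76 P [509.2 177.1  76.1]
wrist [276.6 266. ] 1544 dia [21.2 23.2] f0.54 P [536.6 298.8 124.4]
z 40 end154-162 (np.int64(149), np.int64(161), 97) mid76.5-82.5 (np.int64(73), np.int64(80), 74) bay-1..5 (np.int64(-2), np.int64(4), 102) far78-86 (np.int64(78), np.int64(87), 113) amid-3..3 None
z 36 end154-162 (np.int64(151), np.int64(163), 94) mid76.5-82.5 (np.int64(74), np.int64(81), 68) bay-1..5 (np.int64(-3), np.int64(4), 99) far78-86 (np.int64(77), np.int64(86), 109) amid-3..3 None
```

View pics/w25.png

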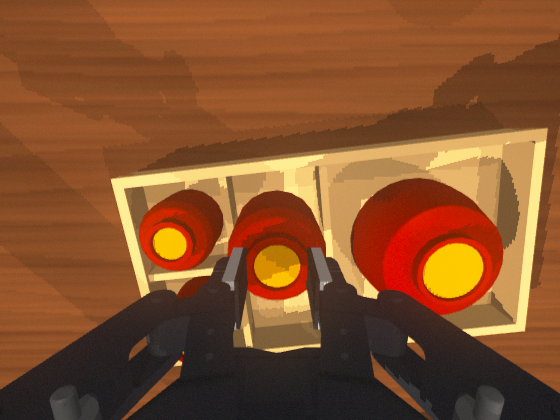

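Request:
play_rows(
  slide=[
    [-1, 0.3, 4],
    [-1.3, 0.3, 18],
    [-1.6, 0.3, 34],
    [-1.9, 0.3, 48],
    [-1.9, 0.3, 48],
  ],
  turn=[0, 0, 0, 0, 0],
  fingers=[0.24, 0.24, 0.24, 0.24, 0.24],
)

```text
clock: 45.22
eef_pos: [534.9, 297.7, 69.5]
tool_rot: [3.135, -0.019, -0.005]
force: [0.8, -0.2, -0.8]
width: 30.3
```

Request:
play_rows(
  slide=[
    [0, 0, 2],
    [0, 0, 4],
    [0, 0, 6],
    [0, 0, 6],
    [0, 0, 6],
  ],
  turn=[0, 0, 0, 0, 0],
  fingers=[0.24, 0.24, 0.24, 0.24, 0.24],
)

```text
clock: 45.85
eef_pos: [535.0, 297.7, 63.6]
tool_rot: [3.136, -0.019, -0.005]
force: [-0.3, 0.3, 0.7]
width: 30.3
```

Request:
play_rows(
  slide=[
    [0, 0, 0.4],
    [0, 0, 0.8],
    [0, 0, 1.2],
    [0, 0, 1.2],
  ],
  turn=[0, 0, 0, 0],
  fingers=[0.24, 0.24, 0.24, 0.24],
)

```text
clock: 46.35
eef_pos: [535.4, 297.8, 63.3]
tool_rot: [3.136, -0.02, -0.005]
force: [-0.1, -0.7, 5.6]
width: 30.4
```

Contact. Releasing and rising.

Request:
play_rows(
  slide=[
    [0, 0, 0.2],
    [0, 0, 0.2],
    [0, 0, 0.2],
    [0, 0, 0.2],
  ],
  turn=[0, 0, 0, 0],
  fingers=[0.38, 0.45, 0.5, 0.5],
)

```text
clock: 46.85
eef_pos: [535.3, 297.8, 63.0]
tool_rot: [3.136, -0.02, -0.005]
force: [0.1, 0.7, 0.3]
width: 42.9
```

Request:
play_rows(
  slide=[
    [0.2, 0, -10],
    [0.6, 0, -30],
    [1.4, 0, -70],
    [2.2, 0, -110],
    [2.2, 0, -110],
  ],
  turn=[0, 0, 0, 0, 0],
  fingers=[0.5, 0.55, 0.6, 0.6, 0.6],
)

```text
clock: 47.48
eef_pos: [537.6, 299.8, 177.2]
tool_rot: [3.14, -0.026, -0.006]
force: [1.2, 0.7, 0.1]
width: 51.4
```

```bash
python3 cellm.py pics/w26.png; python3 -c "
from h import *
scan('top')"
```

```text
47.475 [537.63026669 299.75201319 177.20039238] [ 3.13999866 -0.02643316 -0.00566901] [1.22883189 0.67449236 0.14047582] 51.44888602912966
wrist [278.3 211.5] 572 dia [22.6 23.4] f0.70 P [535.4 298.   68.2]
wrist [193.  220.6] 558 dia [22.  23.8] f0.78 P [527.6 373.8  68.3]
wrist [416.2 241.9] 1696 dia [37.4 42.7] f0.80 P [509.1 177.2  76. ]
z 40 end154-162 (np.int64(149), np.int64(161), 65) mid76.5-82.5 (np.int64(74), np.int64(80), 67) bay-1..5 (np.int64(-2), np.int64(4), 124) far78-86 (np.int64(78), np.int64(87), 71) amid-3..3 (np.int64(-2), np.int64(6), 61)
z 36 end154-162 (np.int64(151), np.int64(163), 64) mid76.5-82.5 (np.int64(74), np.int64(81), 64) bay-1..5 (np.int64(-3), np.int64(4), 120) far78-86 (np.int64(77), np.int64(86), 71) amid-3..3 (np.int64(-3), np.int64(4), 60)
top [359.4 109.6] 29 dia [23.1 48.6] f0.40 P [ 853.6 -195.9    3.2]
top [201.3 245.8] 272 dia [39.8 40.5] f0.91 P [508.5 177.8  76.7]
top [118.  273.2] 88 dia [21.6 22.7] f0.91 P [445.4 366.2  69.2]
top [298.2 275.4] 89 dia [21.3 23.2] f0.90 P [444.2 -41.8  60.5]
```

View pics/w26.png

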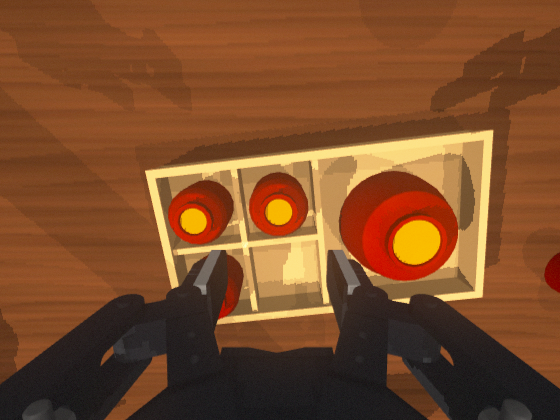

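The cup is in cell2 at (535.4, 298.0). Now the last spare, at (444.5, -42).

Request:
play_rows(
  slide=[
    [-15, 58, 0],
    [-31, 115, 0],
    [-47, 172, 0],
    [-62, 230, 0],
    [-78, 287, 0],
  ],
  turn=[0, 0, 0, 0, 0],
  fingers=[0.6, 0.6, 0.6, 0.6, 0.6],
)

```text
clock: 48.2
eef_pos: [454.3, 10.1, 172.7]
tool_rot: [3.136, -0.019, -0.005]
force: [0.4, -1.8, 0.2]
width: 51.0
```

Request:
play_rows(
  slide=[
    [-15, 54, 0],
    [-15, 54, 0],
    [-15, 54, 0],
    [-15, 54, 0],
  ],
  turn=[0, 0, 0, 0],
  fingers=[0.6, 0.6, 0.6, 0.6],
)

```text
clock: 48.7
eef_pos: [439.3, -42.3, 172.4]
tool_rot: [3.137, -0.018, -0.003]
force: [0.4, -0.9, 0.5]
width: 51.0
```

```bash
python3 - <<'E'
from h import *
s=ctrl.read_state(); print(s['clock'],s['eef_pos'],s['tool_rot'],s['force'],s['width'])
img,d,cp=scan('wrist')
E
```

```text
48.7 [439.25537381 -42.29679691 172.41161921] [ 3.13656909e+00 -1.81661472e-02 -2.50381108e-03] [ 0.38394927 -0.88349993  0.50025163] 51.02609089226622
wrist [  7.5 129.9] 738 dia [14.7 42.9] f0.84 P [506.4 165.8  76.3]
wrist [275.9 200.8] 563 dia [22.6 23.2] f0.86 P [445.  -42.3  60.2]
```

Request:
play_rows(
  slide=[
    [5, 0, 35],
    [4.5, 0, 70],
    [4.1, 0, 92],
    [4.1, 0, 92],
    [4.1, 0, 92],
  ],
  turn=[0, 0, 0, 0, 0],
  fingers=[0.6, 0.6, 0.6, 0.6, 0.6],
)

```text
clock: 49.38
eef_pos: [445.6, -42.2, 81.1]
tool_rot: [3.137, -0.019, -0.001]
force: [-0.7, 0.8, 0.2]
width: 50.9
```

Request:
play_rows(
  slide=[
    [0, 0, 0],
    [0, 0, 0],
  ],
  turn=[0, 0],
  fingers=[0.6, 0.6],
)

```text
clock: 49.62
eef_pos: [446.3, -42.0, 81.9]
tool_rot: [3.137, -0.021, -0.001]
force: [-0.4, -0.1, -0.1]
width: 51.0
```

```bash
python3 - <<'E'
from h import *
s=ctrl.read_state(); print(s['clock'],s['eef_pos'],s['tool_rot'],s['force'],s['width'])
img,d,cp=scan('wrist')
E
```

```text
49.625 [446.27053101 -42.02823724  81.89118056] [ 3.13654401e+00 -2.09136848e-02 -7.24973038e-04] [-0.43583649 -0.07853748 -0.07752946] 50.98033101258394
wrist [276.6 248.1] 1145 dia [21.3 23.3] f0.73 P [444.8 -42.3  60.2]
```

Request:
play_rows(
  slide=[
    [-1.6, 0.3, 10],
    [-1.8, 0.3, 20],
    [-2, 0.3, 27.5],
    [-2, 0.3, 27.5],
    [-2, 0.3, 27.5],
  ],
  turn=[0, 0, 0, 0, 0],
  fingers=[0.6, 0.6, 0.6, 0.6, 0.6],
)

```text
clock: 50.3
eef_pos: [444.1, -42.5, 53.4]
tool_rot: [3.138, -0.019, -0.001]
force: [0.2, 0.7, 0.7]
width: 51.6
```

```bash
python3 - <<'E'
from h import *
s=ctrl.read_state(); print(s['clock'],s['eef_pos'],s['tool_rot'],s['force'],s['width'])
img,d,cp=scan('wrist'); cv2.imwrite('pics/w27.png',img)
E
```

```text
50.3 [444.05267582 -42.46460295  53.40486974] [ 3.13760053e+00 -1.89967295e-02 -5.03232541e-04] [0.15277678 0.73147694 0.69722896] 51.64847349112017
wrist [276.  265.7] 1578 dia [21.  23.2] f0.73 P [444.8 -42.3  60.2]
```

View pics/w27.png

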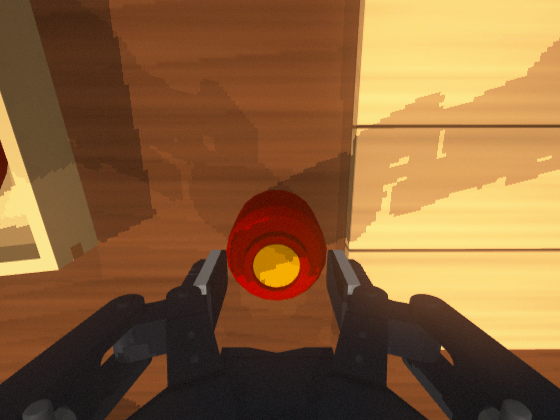

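The foot at (276,266) is centred. I raise 1 mm while closing, then lift.

Request:
play_rows(
  slide=[
    [0.5, 0, -1],
    [0.5, 0, -1],
    [0.5, 0, -1],
    [0.5, 0, -1],
    [0.5, 0, -1],
  ],
  turn=[0, 0, 0, 0, 0],
  fingers=[0.5, 0.35, 0.24, 0.24, 0.24],
)

```text
clock: 50.98
eef_pos: [444.9, -42.5, 55.0]
tool_rot: [3.137, -0.02, -0.001]
force: [-0.8, 0.1, 6.0]
width: 30.8
```

Request:
play_rows(
  slide=[
    [0, 0, 0],
    [0, 0, -10],
    [0, 0, -40],
    [0, 0, -90],
    [0, 0, -130],
  ],
  turn=[0, 0, 0, 0, 0],
  fingers=[0.24, 0.24, 0.24, 0.24, 0.24],
)

```text
clock: 51.6
eef_pos: [442.3, -41.8, 187.0]
tool_rot: [3.137, -0.021, -0.001]
force: [0.5, 0.2, -0.1]
width: 30.5
```

```bash
python3 - <<'E'
from h import *
s=ctrl.read_state(); print(s['clock'],s['eef_pos'],s['tool_rot'],s['force'],s['width'])
img,d,cp=scan('wrist')
E
```

```text
51.6 [442.26013207 -41.79532125 187.01238633] [ 3.13723113e+00 -2.08248207e-02 -6.14084986e-04] [ 0.53575645  0.23252468 -0.13208512] 30.53967122514027
wrist [ 15.4 130.9] 1551 dia [29.9 45.5] f0.85 P [508.4 173.   76.3]
```

Request:
play_rows(
  slide=[
    [3, -60, 0],
    [5, -120, 0],
    [8, -180, 0],
    [10, -240, 0],
    [13, -300, 0],
  ],
  turn=[0, 0, 0, 0, 0],
  fingers=[0.24, 0.24, 0.24, 0.24, 0.24],
)

```text
clock: 52.28
eef_pos: [457.7, 260.0, 190.1]
tool_rot: [3.136, -0.028, -0.001]
force: [0.8, -0.0, 0.4]
width: 30.3
```

Request:
play_rows(
  slide=[
    [0, -35, 0],
    [0, -35, 0],
    [0, -35, 0],
    [0, -35, 0],
  ],
  turn=[0, 0, 0, 0],
  fingers=[0.24, 0.24, 0.24, 0.24],
)

```text
clock: 52.78
eef_pos: [457.9, 293.2, 189.9]
tool_rot: [3.135, -0.028, -0.003]
force: [0.1, 0.0, -0.5]
width: 30.5
```

```bash
python3 cellm.py pics/w28.png
```

```text
52.775 [457.9409335  293.15203055 189.89693157] [ 3.13520319e+00 -2.82883355e-02 -2.75669261e-03] [ 0.05970374  0.0154556  -0.48145141] 30.489871531951284
wrist [269.7 117.9] 653 dia [23.3 24.6] f0.71 P [535.4 298.   68.2]
wrist [181.9 127.8] 631 dia [22.4 24.9] f0.67 P [527.5 373.6  68.3]
wrist [411.2 149.3] 1908 dia [39.  43.7] f0.55 P [509.  177.3  76.1]
wrist [197.6 219.1] 503 dia [22.  23.5] f0.74 P [445.6 365.8  68.3]
wrist [276.6 265.6] 1540 dia [21.1 23.1] f0.68 P [457.9 293.1 195.1]
z 40 end154-162 (np.int64(149), np.int64(161), 75) mid76.5-82.5 (np.int64(74), np.int64(80), 75) bay-1..5 (np.int64(-2), np.int64(4), 137) far78-86 (np.int64(77), np.int64(86), 83) amid-3..3 (np.int64(-3), np.int64(4), 67)
z 36 end154-162 (np.int64(151), np.int64(162), 73) mid76.5-82.5 (np.int64(74), np.int64(81), 74) bay-1..5 (np.int64(-3), np.int64(4), 135) far78-86 (np.int64(77), np.int64(87), 81) amid-3..3 (np.int64(-3), np.int64(3), 66)
```

View pics/w28.png

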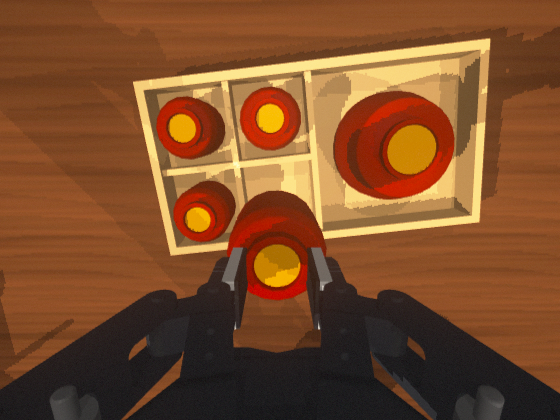

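Request:
play_rows(
  slide=[
    [-1.7, 3.1, 10],
    [-2.6, 3.1, 40],
    [-3.4, 3.1, 70],
    [-3.4, 3.1, 70],
    [-3.4, 3.1, 70],
  ],
  turn=[0, 0, 0, 0, 0],
  fingers=[0.24, 0.24, 0.24, 0.24, 0.24],
)

```text
clock: 53.45
eef_pos: [456.9, 289.8, 120.4]
tool_rot: [3.136, -0.029, -0.003]
force: [-0.0, 1.1, -0.4]
width: 30.4
```

Request:
play_rows(
  slide=[
    [0, 0, 0],
    [0, 0, 0],
    [0, 0, 0],
  ],
  turn=[0, 0, 0],
  fingers=[0.24, 0.24, 0.24],
)

```text
clock: 53.82
eef_pos: [457.2, 289.9, 121.0]
tool_rot: [3.136, -0.03, -0.003]
force: [-0.2, 0.2, -0.3]
width: 31.1
```

```bash
python3 cellm.py pics/w29.png
```

```text
53.825 [457.19105323 289.94813547 120.95192171] [ 3.13639579 -0.02970794 -0.00318372] [-0.18094662  0.19309247 -0.34566185] 31.055894374241902
wrist [263.  111.8] 1192 dia [23.3 24.8] f0.53 P [535.5 297.8  68.2]
wrist [144.2 125.2] 1148 dia [22.4 25.3] f0.57 P [527.6 373.6  68.3]
wrist [454.8 153.9] 3487 dia [38.3 44.6] f0.46 P [509.2 177.2  76.1]
wrist [168.5 245.9] 843 dia [21.3 23.8] f0.60 P [445.6 365.8  68.3]
wrist [276.5 265.5] 1547 dia [21.1 23.2] f0.67 P [457.2 289.8 126.2]
z 40 end154-162 (np.int64(149), np.int64(161), 135) mid76.5-82.5 (np.int64(73), np.int64(80), 129) bay-1..5 (np.int64(-2), np.int64(4), 231) far78-86 (np.int64(76), np.int64(86), 145) amid-3..3 (np.int64(-3), np.int64(4), 114)
z 36 end154-162 (np.int64(151), np.int64(163), 133) mid76.5-82.5 (np.int64(74), np.int64(81), 124) bay-1..5 (np.int64(-3), np.int64(4), 224) far78-86 (np.int64(77), np.int64(87), 141) amid-3..3 (np.int64(-3), np.int64(3), 112)
```

View pics/w29.png

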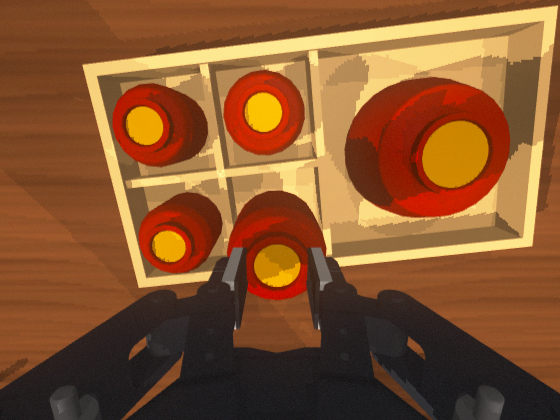

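Request:
play_rows(
  slide=[
    [0, -0.5, 4],
    [-0.5, -0.5, 18],
    [-1, -0.5, 34],
    [-1.3, -0.5, 49],
    [-1.3, -0.5, 49],
  ],
  turn=[0, 0, 0, 0, 0],
  fingers=[0.24, 0.24, 0.24, 0.24, 0.24],
)

```text
clock: 54.5
eef_pos: [456.2, 289.4, 70.0]
tool_rot: [3.134, -0.027, -0.003]
force: [-0.6, -0.4, 0.3]
width: 30.4
```

Request:
play_rows(
  slide=[
    [0, 0, 2],
    [0, 0, 4],
    [0, 0, 6],
    [0, 0, 6],
    [0, 0, 6],
  ],
  turn=[0, 0, 0, 0, 0],
  fingers=[0.24, 0.24, 0.24, 0.24, 0.24],
)

```text
clock: 55.12
eef_pos: [456.4, 289.4, 64.2]
tool_rot: [3.134, -0.027, -0.003]
force: [-0.1, -0.3, -0.6]
width: 30.7
```

Request:
play_rows(
  slide=[
    [0, 0, 0.5],
    [0, 0, 1.0],
    [0, 0, 1.5],
    [0, 0, 1.8],
    [0, 0, 1.8],
  ],
  turn=[0, 0, 0, 0, 0],
  fingers=[0.24, 0.24, 0.24, 0.24, 0.24],
)

```text
clock: 55.75
eef_pos: [456.9, 289.6, 62.9]
tool_rot: [3.135, -0.028, -0.003]
force: [-0.2, -0.9, 4.8]
width: 30.5
```

Contact came at 62.9. Releasing and rising.

Request:
play_rows(
  slide=[
    [0, 0, 0.2],
    [0, 0, 0.2],
    [0, 0, 0.2],
    [0, 0, 0.2],
  ],
  turn=[0, 0, 0, 0],
  fingers=[0.38, 0.45, 0.5, 0.5],
)

```text
clock: 56.25
eef_pos: [456.8, 289.6, 62.6]
tool_rot: [3.135, -0.028, -0.003]
force: [-0.3, -0.3, -0.8]
width: 42.7
```

Request:
play_rows(
  slide=[
    [0.3, 0, -10],
    [0.9, 0, -30],
    [2, 0, -70],
    [3, 0, -110],
    [3, 0, -150],
  ],
  turn=[0, 0, 0, 0, 0],
  fingers=[0.5, 0.5, 0.5, 0.5, 0.5],
)

```text
clock: 56.88
eef_pos: [455.6, 290.6, 214.7]
tool_rot: [3.135, -0.028, -0.003]
force: [0.7, -0.5, 0.7]
width: 42.8
```

Request:
play_rows(
  slide=[
    [-5, 50, -20],
    [-10, 110, -20],
    [-15, 170, -20],
    [-20, 230, -20],
    [-20, 280, -20],
  ],
  turn=[0, 0, 0, 0, 0],
  fingers=[0.5, 0.5, 0.5, 0.5, 0.5],
)

```text
clock: 57.5
eef_pos: [433.5, 8.4, 236.7]
tool_rot: [3.134, -0.029, -0.004]
force: [1.1, 0.1, 0.1]
width: 42.9
```

```bash
python3 - <<'E'
from h import *
s=ctrl.read_state(); print(s['clock'],s['eef_pos'],s['tool_rot'],s['force'],s['width'])
for n in('top','side'):
    img,d,cp=scan(n); cv2.imwrite(f'pics/{n}_f.png',img)
E
```

```text
57.5 [433.45737895   8.43980822 236.70004797] [ 3.1344848  -0.02904052 -0.0037996 ] [1.12673107 0.09125149 0.0914585 ] 42.87542810427602
top [359.3 109.5] 28 dia [29.1 61.5] f0.37 P [ 853.7 -195.5    2.9]
top [149.6 233.7] 87 dia [21.3 23.1] f0.89 P [535.2 298.3  68.6]
top [116.4 237. ] 86 dia [21.2 23. ] f0.91 P [527.2 374.2  68.5]
top [201.2 245.8] 273 dia [39.8 40.6] f0.91 P [508.5 177.9  76.8]
top [151.7 268.2] 92 dia [22.4 23. ] f0.91 P [457.3 290.2  69. ]
top [118.1 273.2] 86 dia [21.2 22.5] f0.89 P [445.3 366.1  68.8]
side [313.1 258.7] 257 dia [33.8 40. ] f0.89 P [509.7 177.8  76.2]
side [296.7 312.2] 110 dia [20.8 22.2] f0.91 P [536.1 298.6  68. ]
side [337.  311.6] 115 dia [20.6 23.6] f0.91 P [457.9 290.4  68.4]
side [298.2 351.4] 135 dia [22.3 22.5] f0.87 P [528.1 374.3  68.3]
side [343.5 351. ] 131 dia [21.4 22.9] f0.83 P [445.7 366.1  68.2]
```

View pics/top_f.png

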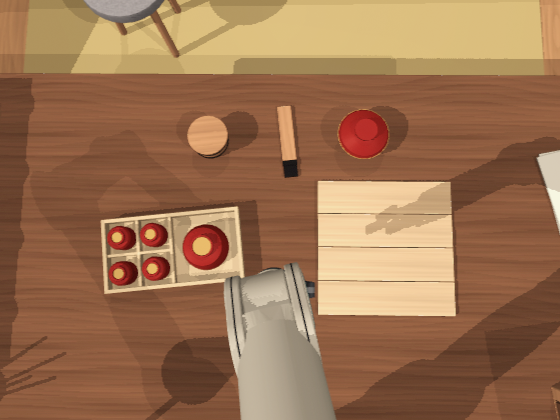

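View pics/side_f.png

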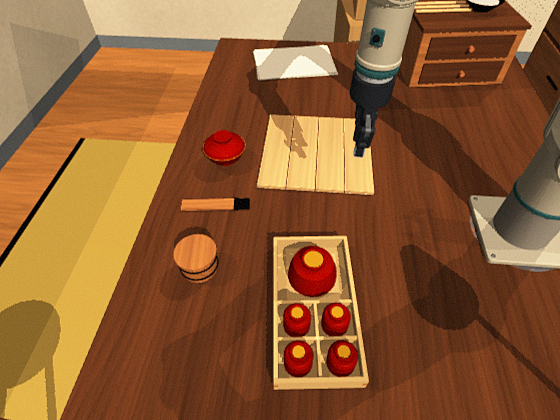

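The case holds all four cups, with tops at 68–69 mm like the cup packed at the start, and the nest with its top at 76.5. The board is empty and the bystanders look unmoved. I let the arm settle, then hand in.

Request:
play_rows(
  slide=[
    [0, 0, 0],
    [0, 0, 0],
    [0, 0, 0],
  ],
  turn=[0, 0, 0],
  fingers=[0.5, 0.5, 0.5],
)

```text
clock: 57.98
eef_pos: [433.5, 6.0, 236.5]
tool_rot: [3.132, -0.028, -0.01]
force: [0.9, -0.2, 0.7]
width: 42.6
```

```bash
python3 -c "
from cell import ctrl
print(ctrl.finish_job()); print(ctrl.read_state()['clock'])"
```

```text
the job is handed in; nothing more can be done
None
the job is handed in; nothing more can be done
```

The order is packed and handed in at about 58 s. Three bowls were there (bowl4 was absent): bowl1, then bowl2, then bowl3 were nested in the bay. The three spares went into the empty cells 3, 2 and 0. One spare was knocked aside during the run, and I found it again by camera and used it. No spare was left over.

- **Placing:** each piece was lowered until light contact (about 3–6 N on the wrist) before release.
- **Last pictures:** the nest's top reads 76–77 mm (78 expected, the depth camera reads about 1.5 mm low). All four cup tops read 68–69 mm, the same as the cup packed at the start. The lidded bowl, tub and brush look unmoved.
- **Disagreement:** the wrist camera put the cell walls about 1–2 mm from where the top view had them. I went by the wrist view, and the cups fit within the slack.
- **Tilt:** the tool drifted to about 1.6° by the end, but the last cup's top height still matched the others.

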